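Hang the tumbler shelf on its keyholes and restock it

ROBOT

A 6-joint arm with a two-finger parallel gripper is mounted at the origin on a cart in front of the work surface, level with it; the furniture and walls round the work are solid. World frame = base frame: x ahead of the robot, y to its left, z up, the work surface at z = 0. Lengths are in m, angles in rad, forces in N, time in s.
With the tool pointing down it reaches from about 0.425 to 0.95 m from the base axis. Payload 3.5 kg.
Tool frame: the origin (TCP) lies midway between the tips of the shut fingers; the grasp point (between the pads) lies 19 mm behind it (ctrl.pinch_z is the distance from the TCP to the grasp point, in m); z points along the fingers, y is the line along which they close (so a half turn about z gives the same grasp; the last joint's range is limited). The gripper opens to 85 mm and grips with 20 to 120 N. Pads are 22 mm wide; open, the fingers measure 114 mm over their backs; the gripper's body (76 mm by 85 mm) begins 54 mm behind the grasp point. The pads swing forward as they close: fully open they stand 13 mm farther back than shut.
Start: joints at [-1.381, 0.286, 1.577, -0, 1.279, -0.15], TCP at [0.225, -0.636, 0.231] pointing down, gripper open.
Joint ranges: [-2.77, 2.77], [-0.9, 2.22], [0.21, 2.48], [-1.53, 4.67], [0.24, 2.81], [-2.84, 2.84]. Speed limits (rad/s): [2.79, 2.79, 3.14, 3.14, 3.14, 3.14].

INTERFACE

Orientations are given as a unit quaternion [x, y, z, w].
In Python, from plant import get_state, viewer, sign_off, ctrl gives the robot as it stands. The module is installed in compiled form; this text tells all that it offers.
- The arm moves only by the shell command python3 -m handwheel 'ROWS' [FORCE]. ROWS is JSON, a list that holds one entry, the list of rows, each a list of 5 numbers: the finger opening in m, from 0 to 0.0854, then the shift along the tool's x, y, z in m, then the turn about the tool's z in degrees. In form: [[[claw, x, y, z, spin], ...]]. A call has 1 to 12 rows; each row shifts and turns the commanded pose from where the row before left it, along the tool's axes as they then stand; what a row does not reach is not made up. A row lasts 1/12 s, in which the tool goes at most 41.7 mm and 7.16 degrees, less where a joint would pass 70% of its speed; a pose out of reach is approached as far as the arm can. A call is refused whole if a number of a shift passes 0.0417 or a number of a turn 7.16, either way. A call with a gripper value outside its range is refused whole. The fingers move at their own pace and stop on an object; FORCE is the grip in N (left out, the last holds). Time passes only in rows, so rows that do not move let the fingers close. It gives the time, the measured TCP pose, the force, the opening and the grip force at its end, in the units of the state.
- get_state(): the state, without advancing time (a new reading comes with each control period).
- viewer.read_camera(name): name is "scene" or "top"; returns the picture (400x640x3 uint8, blue, green, red); there is no depth.
- viewer.camera_params(name): a dict with "fov_y" (degrees; the focal length in pixels is half the picture's height over the tangent of half this angle, whatever the lens; pixels are square), "cx", "cy" (the principal point, pixels), "xyz" and "attitude" of the camera in the world. Camera axes: x right, y up, looking along -z (the intrinsics and any distortion apply to the point x, -y, -z); pixel columns grow to the right and rows downward; lengths in m; the calibration is good to about 2 mm. A picture is of the moment at which its call begins. camera_params takes no time and is no camera call.
- sign_off(): hands the job in; it is judged then, once.
Trained networks look in the newest picture that a camera, given by its name, has taken for a name from the list of things; names that differ only in an ending like _2 or _b are one class to them, and where a whole thing is asked for, a point or a joint stands for the part that bears it (a point fixed in the world has none). Each returns a list of dicts, best first, with "confidence" (0 to 1); they miss things now and then, are a little off and sometimes report something else, mostly with a low value. They report only what shows in the picture. A call takes as long as a camera call. They do not tell look-alikes from the thing itself.
- viewer.look_for(camera, name): "extent" ([left, top, width, height] as shares, 0 to 1, of the picture: columns of its width, rows of its height, round what is visible of it).
- viewer.outline_of(camera, name): "mask" (400x640 bool, what is visible of it) and "extent" ([left, top, width, height] as shares, 0 to 1, of the picture: columns of its width, rows of its height, round what is visible of it).
- viewer.pinpoint(camera, name): "xy" ([column, row] as shares, 0 to 1, of the picture: columns of its width, rows of its height: a listed point, or the origin of a listed thing).
The state is a dict: "time": time; "qpos": joint angles; "dq": joint speeds; "joint_efforts": joint torques, N m; "eef_pos": TCP position; "tcp_rot": TCP orientation; "contact_force": force on the tool from outside, world axes, zero at the start; "wrist_torque": the same for the moment, N m; "opening": opening from 0.0 (shut) to 1.0 (fully open); "finger_force": force on a finger pad.
Only numpy, scipy, OpenCV 4.12 (cv2) and the standard library are available. Lean on these libraries where they do the work, as an engineer would, in place of code of your own. Each camera call takes 0.05 s, during which the arm holds its last target. There are 200 camera calls.

TASK

The tape measure and the green-lidded tin have been left standing where the tumbler shelf belongs: put both on the blue tool mat. Then hang the grey shelf on the two screws of the white splash panel by its keyholes, pulled fully down so that it locks behind the screw heads, and put all the tumblers that are there upside down over its post, nested into one stack. Leave the file and the pen at the back where they lie.

Things in the scene. Friction and masses are not known exactly. Their poses are not given: they have to be found in the camera images.
- shelf_post (a point): square post, 18 x 18 mm, of the grey steel shelf (122 mm wide, 118 mm deep, 0.45 kg), which stands on the table at first. Point on the post's axis, 50 mm above the shelf's underside, 24 mm below the post's top. x points to the back plate (98 mm tall, 3 mm thick), its rear face 60 mm from the post's axis; y left along the plate; z up. The floor reaches 58 mm forward (-x) of the post.
- slot_left (a point): in the left keyhole of the back plate, in mid plate, 34 mm left of the middle, 72 mm above the shelf's underside: where the screw's axis lies when the shelf hangs fully down. The slot, 10 mm wide, leads down from here to a round entry hole of 22 mm with its centre 22 mm lower. Axes as for shelf_post.
- slot_right (a point): the same point of the right keyhole, 34 mm right of the middle. The lowest tumbler stands on the shelf's floor (top 4 mm above the underside), its mouth round the black cone (56 mm across, 6 mm high) at the foot of the post.
- screw_left (a point): left screw of the white splash panel (fixed, upright, 170 mm wide, 135 mm tall). Point on the screw's axis 2.5 mm in front of the panel's face, 97 mm above the table. Shank 7 mm thick; dark head 14 mm across, its back 5.5 mm and front 9.5 mm from the face. x points into the panel, y left along it, z up. Shelf hung: slot_left is here and the underside 25 mm above the table.
- screw_right (a point): right screw, 68 mm from the left one; as screw_left, for slot_right. An overshelf runs 430 mm above the table, its front edge about 50 mm beyond the panel's face; a pipe leans across the left front corner of the table, left of the tumblers, its top 375 mm above the table.
- tape_centre (a point): yellow and black tape measure standing in front of the panel, under the screws: 38 mm wide (its x), 90 mm long (its y), 65 mm tall, 0.24 kg. Point at its centre, half-way up (32 mm above its underside).
- tin_centre (a point): round tin of jointing paste, white with a green lid, 62 mm across, 34 mm tall, 0.11 kg, standing beside the tape measure under the screws. Point at its centre, half-way up.
- mat_centre (a point): blue tool mat lying on the table, fixed, 120 mm (its x) by 155 mm (its y), 4 mm thick; point at the middle of its top. Empty at first; there is room for both things side by side along y.
- flat_file: flat file with a brown handle, 162 mm long, lying at the back beyond the shelf; bystander. Origin at its underside's centre.
- marker_pen: white marker pen with red cap, 133 mm long, beside the file; bystander. Origin at its underside's centre.
- blue_centre (a point): blue plastic tumbler, 90 mm tall, upside down, alone or nested over another, if there today (else None): thin cone, 64 mm across the mouth (below), 43 mm across the base (above), a stacking rib 64 mm across at 30 to 34 mm above the mouth. Point on its axis half-way up, z up; 48 mm wide 20 mm above it. Put over another, it drops until its mouth rests on the rib below: 34 mm higher. 70 g.
- green_centre (a point): green plastic tumbler, 90 mm tall, upside down, alone or nested over another, if there today (else None): thin cone, 64 mm across the mouth (below), 43 mm across the base (above), a stacking rib 64 mm across at 30 to 34 mm above the mouth. Point on its axis half-way up, z up; 48 mm wide 20 mm above it. Put over another, it drops until its mouth rests on the rib below: 34 mm higher. 70 g.
- orange_centre (a point): orange plastic tumbler, 90 mm tall, upside down, alone or nested over another, if there today (else None): thin cone, 64 mm across the mouth (below), 43 mm across the base (above), a stacking rib 64 mm across at 30 to 34 mm above the mouth. Point on its axis half-way up, z up; 48 mm wide 20 mm above it. Put over another, it drops until its mouth rests on the rib below: 34 mm higher. 70 g.
- red_centre (a point): red plastic tumbler, 90 mm tall, upside down, alone or nested over another, if there today (else None): thin cone, 64 mm across the mouth (below), 43 mm across the base (above), a stacking rib 64 mm across at 30 to 34 mm above the mouth. Point on its axis half-way up, z up; 48 mm wide 20 mm above it. Put over another, it drops until its mouth rests on the rib below: 34 mm higher. 70 g.
There are look-alikes about, which are no part of the job. Of the things that look like the part that bears tin_centre, the larger one is meant.

How it is judged:
By the outcome, as a careful person would: the job done as asked, in the order asked, and still so for the second after the job is handed in, with the robot touching nothing.
Of tumbler_orange, tumbler_red only 1 to 2 are there at a start; the rules pass over those that are not, and their reading is None.
At some moment in a run one of flux_tin may be knocked a few centimetres aside while the robot is not near it.
It also fails if it takes over 200 s, if anything falls off the work surface, if the arm or the gripper's body presses on something with over 40 N, if the wrist force passes 120 N, or if a joint passes its speed limit or range.

## Working session

There is one attempt and no reset: what is moved stays moved. The work goes in short steps, Python scripts to look and compute and a shell command to move; the robot and the scene stay as the last step left them, time stands still between calls to the robot, and variables do not carry over. Pictures are saved under pics/ and viewed, at most 14 in all, crops included, and the job is handed in when it is done.

```bash
mkdir -p pics; ls; cat > h.py <<'E'
import numpy as np, cv2
from scipy.spatial.transform import Rotation as R
from plant import get_state, viewer, sign_off, ctrl
def snap(c,name=None):
    im=viewer.read_camera(c)
    if name: cv2.imwrite('pics/'+name,im)
    return im
def pts(c,name):
    return [(round(d['confidence'],2),np.round(np.array(d['xy'])*[640,400],1)) for d in viewer.pinpoint(c,name)]
E
python3 - <<'E'
from h import *
for c in('scene','top'):
    print(viewer.camera_params(c)); snap(c,c+'0.png')
s=get_state(); print(s)
E
```

```text
pics
{'fov_y': 48.663454973707815, 'cx': 323.5891642209775, 'cy': 198.00998088528485, 'xyz': array([0.19749353, 0.57247919, 0.4896453 ]), 'attitude': array([-0.14517253,  0.4891346 ,  0.8290632 , -0.22874983])}
{'fov_y': 48.89986393460939, 'cx': 316.01500900629657, 'cy': 205.93875455676294, 'xyz': array([ 0.48305197, -0.04856514,  0.95022553]), 'attitude': array([-0.04746794,  0.04397808,  0.71466066, -0.69647173])}
{'time': 0.1, 'qpos': array([-1.38100511e+00,  2.87111962e-01,  1.57805498e+00, -2.39940465e-06,
        1.27862554e+00, -1.49994683e-01]), 'dq': array([-0.00095292, -0.00417134, -0.00266125, -0.00127986, -0.00026064,
       -0.00108664]), 'joint_efforts': array([ 6.10283914e-04, -4.07296836e+01, -2.93699080e+01, -1.51623717e-04,
        3.42122286e-03,  3.47793666e-06]), 'eef_pos': array([ 0.22488184, -0.63579061,  0.23004905]), 'tcp_rot': array([ 9.85602217e-01,  1.69077081e-01, -2.30331676e-05, -1.09967224e-03]), 'contact_force': array([ 0.21130644, -0.19752332, -0.08624284]), 'wrist_torque': array([-0.04226916,  0.01132305,  0.0510554 ]), 'finger_force': 0.0, 'opening': 1.0041496409469752}
```

View pics/scene0.png

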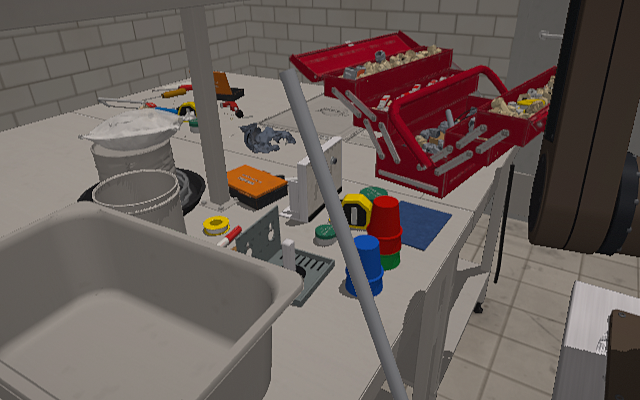

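View pics/top0.png

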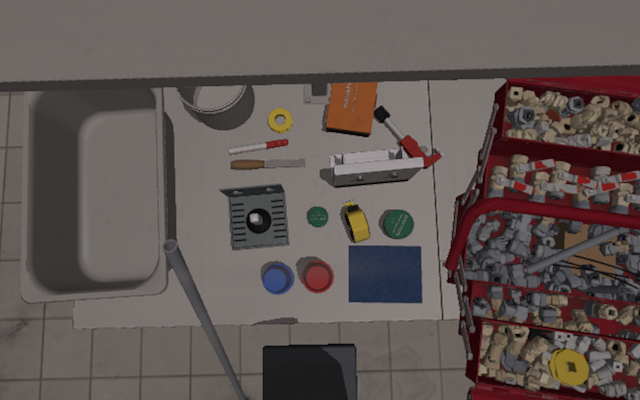

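The top view shows the shelf at (258,215), panel at (375,168), tape at (356,222), large green-lidded tin at (398,223), a small green tin at (318,216) as look-alike, the mat at (385,274), blue tumbler at (277,279) and red at (318,277). The scene view shows red over green.

```bash
cat >> h.py <<'E'
def cam(c):
    p=viewer.camera_params(c); f=200/np.tan(np.radians(p['fov_y'])/2)
    return p,f,R.from_quat(p['attitude']).as_matrix()
def ray(c,uv):
    p,f,M=cam(c); d=M@np.array([(uv[0]-p['cx'])/f,-(uv[1]-p['cy'])/f,-1.]); return p['xyz'],d
def atz(c,uv,z):
    o,d=ray(c,uv); return o+d*(z-o[2])/d[2]
def proj(c,P):
    p,f,M=cam(c); q=M.T@(np.array(P)-p['xyz']); return np.array([p['cx']+f*q[0]/-q[2],p['cy']-f*q[1]/-q[2]])
def tri(u1,u2,c1='top',c2='scene'):
    o1,d1=ray(c1,u1);o2,d2=ray(c2,u2);d1=d1/np.linalg.norm(d1);d2=d2/np.linalg.norm(d2)
    t=np.linalg.lstsq(np.c_[d1,-d2],o2-o1,rcond=None)[0]
    a,b=o1+d1*t[0],o2+d2*t[1]; return (a+b)/2,np.linalg.norm(a-b)
E
python3 - <<'E'
from h import *
for n in 'shelf_post slot_left slot_right screw_left screw_right tape_centre tin_centre mat_centre blue_centre green_centre orange_centre red_centre flat_file marker_pen'.split():
    a=pts('top',n)[:3]; b=pts('scene',n)[:3]
    print(n,[(c,*map(float,x)) for c,x in a],[(c,*map(float,x)) for c,x in b])
    for c1,x in a[:2]:
        for c2,y in b[:2]:
            if min(c1,c2)>.3: P,e=tri(x,y); print('    ',np.round(P,4),round(e,4))
a=cv2.imread('pics/scene0.png')[150:310,200:460]; b=cv2.imread('pics/top0.png')[140:310,210:440]
cv2.imwrite('pics/c1.png',np.vstack([cv2.resize(a,(0,0),fx=3,fy=3)]));cv2.imwrite('pics/c2.png',cv2.resize(b,(0,0),fx=3.4,fy=3.4))
E
```

```text
shelf_post [(0.57, 254.2, 218.7), (0.5, 358.9, 221.6)] [(0.62, 290.2, 251.5)]
     [0.5753 0.0811 0.0507] 0.004
     [ 0.6312 -0.1053 -0.0806] 0.1335
slot_left [(0.85, 235.6, 189.7), (0.32, 254.8, 219.8)] [(0.7, 245.1, 244.3), (0.56, 291.0, 251.2)]
     [0.637  0.1182 0.0659] 0.0026
     [0.6024 0.0995 0.0627] 0.0753
     [0.6031 0.1023 0.0654] 0.0749
     [0.5735 0.0801 0.0513] 0.0027
slot_right [(0.86, 268.5, 187.6)] [(0.58, 272.0, 223.6)]
     [0.6363 0.0489 0.0701] 0.0033
screw_left [(0.8, 357.3, 175.7)] [(0.97, 318.1, 172.3)]
     [ 0.6506 -0.13    0.0949] 0.0045
screw_right [(0.67, 394.0, 176.8)] [(0.61, 334.6, 157.5)]
     [ 0.6477 -0.1996  0.1023] 0.0016
tape_centre [(0.95, 357.9, 221.0), (0.59, 254.9, 219.2), (0.33, 237.0, 188.7)] [(0.74, 350.1, 211.3)]
     [ 0.5709 -0.1326  0.022 ] 0.0032
     [0.5255 0.0499 0.138 ] 0.0895
tin_centre [(0.97, 397.7, 227.8), (0.75, 317.0, 214.1)] [(0.94, 326.8, 234.0), (0.68, 373.7, 198.8)]
     [ 0.6084 -0.2047 -0.0838] 0.1137
     [ 0.5557 -0.2168  0.0157] 0.0053
     [ 0.5841 -0.049   0.0094] 0.0082
     [ 0.5363 -0.0632  0.1024] 0.0878
mat_centre [(0.64, 386.1, 273.8), (0.33, 259.1, 145.3)] [(0.63, 409.6, 222.7)]
     [ 0.4593 -0.1906 -0.0025] 0.0053
     [0.5412 0.0269 0.166 ] 0.3093
blue_centre [(0.59, 274.2, 275.2)] [(0.56, 363.2, 264.3)]
     [0.4579 0.0419 0.0427] 0.0068
green_centre [] []
orange_centre [(0.48, 266.1, 162.3)] []
red_centre [(0.86, 319.1, 274.5), (0.71, 259.1, 149.6)] [(0.75, 382.9, 225.0), (0.32, 373.4, 200.5)]
     [ 0.4611 -0.0482  0.0688] 0.0007
     [ 0.4702 -0.0444  0.1178] 0.0182
     [0.5656 0.0266 0.1372] 0.2648
     [0.5731 0.0207 0.1696] 0.2355
flat_file [(0.68, 268.2, 165.3)] [(0.58, 245.2, 248.5)]
     [ 0.6997  0.0575 -0.0015] 0.0014
marker_pen [(0.81, 258.3, 145.4)] [(0.49, 219.7, 249.8)]
     [ 0.7468  0.0796 -0.0077] 0.0022
```

View pics/c1.png

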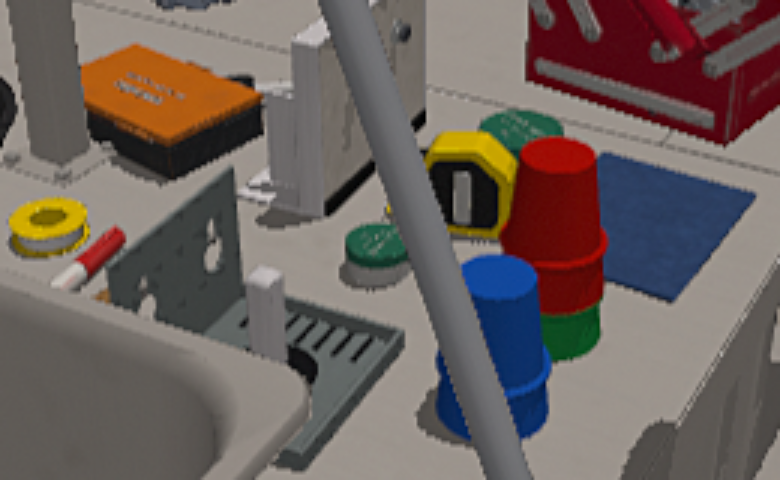

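View pics/c2.png

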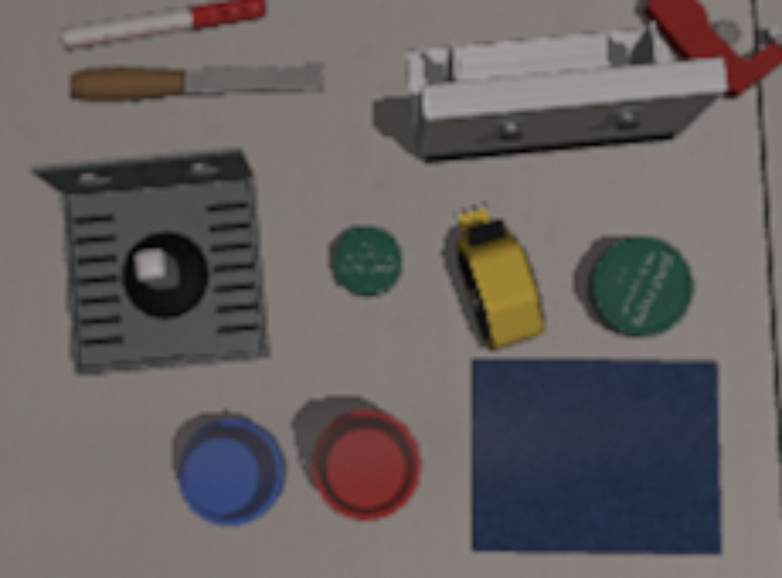

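Candidates for the tin: the large green disc at top (398,223) with scene (373,199), and the small green disc at top (317,216) with scene (326,234). In the crop the large one is 29 px across against 21 px, so it is the tin. There are three tumblers: blue alone, and red nested over green.

```bash
python3 - <<'E'
from h import *
C=lambda u,v,z:atz('top',(u/3.4+210,v/3.4+140),z)[:2]
r=lambda a:np.round(a,4)
q=[C(473,361,.004),C(717,361,.004),C(720,551,.004),C(472,551,.004)]
print('mat',r(q),r(np.mean(q,0)),[round(float(np.linalg.norm(q[i]-q[i-1])),4) for i in range(4)])
q=[C(425,92,.135),C(727,60,.135)]; print('panel topfront',r(q),np.linalg.norm(q[0]-q[1]))
q=[C(425,158,.0),C(675,137,.0)]; print('panel bottom',r(q),np.linalg.norm(q[0]-q[1]))
q=[C(34,172,.098),C(247,151,.098)]; print('plate top',r(q),np.linalg.norm(q[0]-q[1]))
q=[C(78,372,.005),C(269,355,.005)]; print('shelf front',r(q),np.linalg.norm(q[0]-q[1]))
print('post top',r(C(150,263,.074)))
print('small tin',r(C(366,260,.02)),'tin',r(C(642,286,.034)), 'blue',r(C(221,472,.09)),'red',r(C(366,464,.124)),'blue rib',r(C(233,473,.032)),'red rib',r(C(367,466,.066)))
print('tape',r([C(475,245,.065),C(512,238,.065),C(493,348,.065),C(543,332,.065)]))
print('pipe top',r(atz('top',(168,245),.375)),r(atz('top',(240,400),.0)),r(tri((168,245),(290,75))[0]))
for m in ('tape_centre','tin_centre','shelf_post','red_centre','blue_centre','mat_centre'):
  for o in viewer.outline_of('top',m)[:3]:
    k=o['mask'].astype(np.uint8); 
    print(m,round(o['confidence'],2),k.sum(),cv2.minAreaRect(cv2.findNonZero(k)) if k.sum() else '')
E
```

```text
mat [[ 0.5175 -0.1142]
 [ 0.5135 -0.2676]
 [ 0.3963 -0.2629]
 [ 0.4001 -0.1094]] [ 0.4569 -0.1885] [0.1174, 0.1535, 0.1173, 0.1535]
panel topfront [[ 0.6623 -0.0836]
 [ 0.676  -0.2522]] 0.1691428491341073
panel bottom [[ 0.6487 -0.0881]
 [ 0.6581 -0.2496]] 0.1617783039149842
plate top [[0.6294 0.1421]
 [0.6384 0.0188]] 0.12368093665848247
shelf front [[0.5169 0.1348]
 [0.5245 0.0143]] 0.12077434359813283
post top [0.5773 0.0789]
small tin [ 0.5815 -0.0484] tin [ 0.5596 -0.2173] blue [0.4552 0.0371] red [ 0.4586 -0.0455] blue rib [0.4525 0.0356] red rib [ 0.4557 -0.0459]
tape [[ 0.584  -0.1135]
 [ 0.5876 -0.1357]
 [ 0.5226 -0.122 ]
 [ 0.5313 -0.1519]]
pipe top [0.5116 0.148  0.375 ] [0.2074 0.1215 0.    ] [0.5092 0.1481 0.3689]
tape_centre 0.91 762 ((355.8999938964844, 220.2000274658203), (42.058284759521484, 21.819713592529297), 71.56504821777344)
tape_centre 0.43 717 ((398.10009765625, 223.2000274658203), (28.174455642700195, 30.410520553588867), 63.43495178222656)
tin_centre 0.88 778 ((398.5, 223.0), (30.0, 31.0), 90.0)
tin_centre 0.83 329 ((318.5, 216.0), (20.0, 19.0), 90.0)
shelf_post 0.81 3635 ((255.322509765625, 215.99148559570312), (63.62005615234375, 64.0874252319336), 83.2901611328125)
shelf_post 0.73 2771 ((377.3035888671875, 167.01852416992188), (34.244178771972656, 92.68283081054688), 84.61068725585938)
shelf_post 0.35 384 ((258.1486511230469, 145.89190673828125), (6.740358352661133, 60.8276252746582), 80.53767395019531)
red_centre 0.68 840 ((317.5, 276.0), (32.0, 31.0), 90.0)
red_centre 0.18 3628 ((255.5579833984375, 216.44821166992188), (64.05632781982422, 63.188751220703125), 83.774169921875)
blue_centre 0.84 750 ((278.0, 278.5), (28.991378784179688, 30.405588150024414), 45.0)
blue_centre 0.66 867 ((318.0, 276.0), (32.0, 32.0), 90.0)
mat_centre 0.67 4019 ((385.5, 273.5), (57.0, 73.0), 90.0)
```

```bash
python3 - <<'E'
from h import *
t=cv2.imread('pics/top0.png')
a=cv2.resize(t[150:250,330:430],(0,0),fx=6,fy=6,interpolation=cv2.INTER_CUBIC)
s=cv2.imread('pics/scene0.png'); b=cv2.resize(s[130:250,300:340],(200,600),interpolation=cv2.INTER_CUBIC)
c=cv2.convertScaleAbs(np.hstack([a,b]),alpha=1.5,beta=10); cv2.imwrite('pics/c3.png',c)
for k,u in dict(tL=(357.3,175.7),tR=(394,176.8)).items(): print(k,np.round(atz('top',u,.097),4))
for k,u in dict(sL=(318.1,172.3),sR=(334.6,157.5)).items(): print(k,np.round(atz('scene',u,.097),4))
E
```

```text
tL [ 0.6521 -0.1287  0.097 ]
tR [ 0.648  -0.2009  0.097 ]
sL [ 0.6458 -0.1267  0.097 ]
sR [ 0.6546 -0.2099  0.097 ]
```

View pics/c3.png

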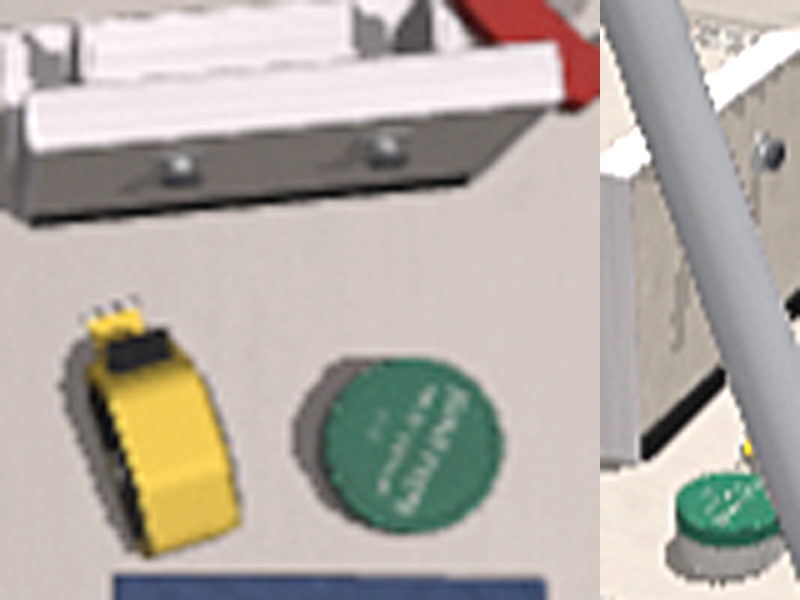

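The crop shows the panel's front top edge from (335,175) to (423,166), the screw heads at about (360,178) and (395,175), and the tape with its long axis tilted about 17°. The large tin is at (398.7,223.8).

```bash
cat >> h.py <<'E'
def phi():
    m=R.from_quat(get_state()['tcp_rot']).as_matrix(); return np.degrees(np.arctan2(m[1,0],m[0,0]))
def go(P,ph=None):
    """shift in tool axes to bring TCP to P (after that, spin)"""
    s=get_state(); m=R.from_quat(s['tcp_rot']).as_matrix(); d=m.T@(np.array(P)-s['eef_pos'])
    sp=0 if ph is None else -((ph-phi()+180)%360-180)
    print('go',np.round(P,4),'shift',np.round(d,4),'rows>=',round(np.linalg.norm(d)/.0417,1),'spin',round(sp,2),'phi',round(phi(),2))
def stat():
    s=get_state(); print('t',round(s['time'],2),'tcp',np.round(s['eef_pos'],4),'phi',round(phi(),2),'q',np.round(s['qpos'],2),'F',np.round(s['contact_force'],1),'op',round(s['opening'],3),'ff',round(s['finger_force'],1))
E
python3 - <<'E'
from h import *
C=lambda u,v,z:atz('top',(u/6+330,v/6+150),z)[:2]
r=lambda a:np.round(a,4)
def ln(n,a,b): 
    d=a-b; print(n,r(a),r(b),'len',round(float(np.linalg.norm(d)),4),'ydir yaw',round(float(np.degrees(np.arctan2(-d[0],d[1]))),2))
ln('panel top',C(30,150,.135),C(560,97,.135)); ln('panel bot',C(30,225,0),C(470,182,0)); ln('screws',C(182,168,.097),C(388,150,.097))
L=[C(95,380,.065),C(120,462,.065)];Rr=[C(190,365,.065),C(225,480,.065)]
ln('tl',*L);ln('tr',*Rr);print('tape mid',r(np.mean(L+Rr,0)))
q=[C(150,555,.03),C(240,522,.03)];print('tape front end',r(np.mean(q,0)))
print(r(C(418,445,.034)))
stat(); go([.225,-.636,.36]); go([.42,-.3,.36])
print(ctrl.pinch_z)
E
python3 -m handwheel '[[[0.085,0,0,-0.03,0],[0.085,0,0,-0.04,0],[0.085,0,0,-0.04,0],[0.085,0,0,-0.02,0],[0.085,0,0,0,0]]]'
```

```text
panel top [ 0.6471 -0.0832] [ 0.6596 -0.2504] len 0.1677 ydir yaw 4.28
panel bot [ 0.6464 -0.088 ] [ 0.658  -0.2492] len 0.1616 ydir yaw 4.14
screws [ 0.6474 -0.1345] [ 0.6516 -0.2024] len 0.068 ydir yaw 3.55
tl [ 0.5816 -0.1056] [ 0.5537 -0.1131] len 0.0289 ydir yaw -75.07
tr [ 0.5859 -0.1378] [ 0.5467 -0.148 ] len 0.0405 ydir yaw -75.35
tape mid [ 0.567  -0.1261]
tape front end [ 0.5292 -0.1407]
[ 0.5594 -0.2191]
t 1.8 tcp [ 0.225  -0.6364  0.2313] phi 19.47 q [-1.38  0.29  1.58  0.    1.28 -0.15] F [-1.1 -0.7  0.7] op 1.001 ff 0.0
go [ 0.225 -0.636  0.36 ] shift [ 1.000e-04 -4.000e-04 -1.287e-01] rows>= 3.1 spin 0 phi 19.47
go [ 0.42 -0.3   0.36] shift [ 0.296  -0.2521 -0.1287] rows>= 9.8 spin 0 phi 19.47
0.0187
time: 2.22
eef_pos: [0.2255, -0.6384, 0.3702]
tcp_rot: [0.986, 0.169, 0.0, 0.007]
contact_force: [0.7, -0.5, 1.6]
opening: 0.995
finger_force: 0.0
```

```bash
python3 -m handwheel '[[[0.06,0.02,-0.018,0,0],[0.06,0.031,-0.026,0,0],[0.06,0.031,-0.026,0,0],[0.06,0.031,-0.026,0,0],[0.06,0.031,-0.026,0,0],[0.06,0.031,-0.026,0,0],[0.06,0.031,-0.026,0,0],[0.06,0.031,-0.026,0,0],[0.06,0.031,-0.026,0,0],[0.06,0.028,-0.022,0,0],[0.06,0,0,0,4.5],[0.06,0,0,0,0]]]'; python3 -c "
from h import *
stat(); go([.570,-.128,.16],15)"
```

```text
time: 3.22
eef_pos: [0.4221, -0.3019, 0.3605]
tcp_rot: [0.991, 0.131, -0.0, -0.0]
contact_force: [0.7, -0.7, -0.2]
opening: 0.703
finger_force: 0.0
t 3.22 tcp [ 0.4221 -0.3019  0.3605] phi 15.11 q [-0.82 -0.13  1.79 -0.    1.49  0.49] F [ 0.7 -0.7 -0.2] op 0.703 ff 0.0
go [ 0.57  -0.128  0.16 ] shift [ 0.1882 -0.1292  0.2005] rows>= 7.3 spin 0.11 phi 15.11
```

```bash
python3 -m handwheel '[[[0.06,0.014,-0.01,0.01,0],[0.06,0.029,-0.02,0.02,0],[0.06,0.029,-0.02,0.02,0],[0.06,0.029,-0.02,0.02,0],[0.06,0.029,-0.02,0.02,0],[0.06,0.029,-0.02,0.02,0],[0.06,0.029,-0.019,0.02,0],[0.06,0,0,0.03,0],[0.06,0,0,0.03,0],[0.06,0,0,0.01,0],[0.06,0,0,0,0]]]'; python3 - <<'E'
from h import *
stat(); go([.570,-.128,.016],15)
im=snap('top'); im2=snap('scene')
a=cv2.resize(im[140:260,310:430],(480,480),interpolation=cv2.INTER_CUBIC); b=cv2.resize(im2[170:250,310:390],(320,320));b=cv2.copyMakeBorder(b,0,160,0,0,0)
cv2.imwrite('pics/c4.png',cv2.convertScaleAbs(np.hstack([a,b]),alpha=1.5))
E
```

```text
time: 4.13
eef_pos: [0.567, -0.1305, 0.1567]
tcp_rot: [0.991, 0.13, -0.004, -0.002]
contact_force: [-0.6, -0.9, -0.2]
opening: 0.704
finger_force: 0.0
t 4.13 tcp [ 0.567  -0.1305  0.1567] phi 14.97 q [-0.4   0.16  1.87 -0.    1.12  0.91] F [-0.6 -0.9 -0.2] op 0.704 ff 0.0
go [ 0.57  -0.128  0.016] shift [ 0.0046 -0.0009  0.1407] rows>= 3.4 spin -0.03 phi 14.97
```

View pics/c4.png

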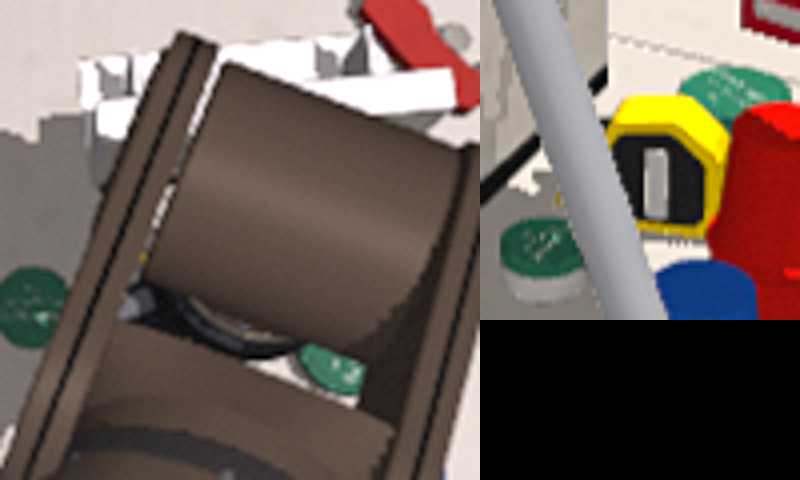

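The arm hides the tape in the top view; the scene crop shows tape and tin undisturbed. I descend on the measured pose.

```bash
python3 -m handwheel '[[[0.06,0.004,0,0.03,0],[0.06,0,0,0.035,0],[0.06,0,0,0.03,0],[0.06,0,0,0.02,0],[0.06,0,0,0.015,0],[0.06,0,0,0.011,0],[0.06,0,0,0,0]]]'; python3 -m handwheel '[[[0.02,0,0,0,0],[0.02,0,0,0,0],[0.02,0,0,0,0],[0.02,0,0,0,0],[0.02,0,0,0,0],[0.02,0,0,0,0]]]' 40
```

```text
time: 4.82
eef_pos: [0.5734, -0.1303, 0.0199]
tcp_rot: [0.992, 0.13, -0.0, -0.0]
contact_force: [-0.4, 0.1, -0.2]
opening: 0.703
finger_force: 0.0
time: 5.32
eef_pos: [0.5755, -0.1301, 0.0229]
tcp_rot: [0.991, 0.13, 0.002, 0.001]
contact_force: [0.1, 1.7, 5.8]
opening: 0.383
finger_force: 40.8
```

```bash
python3 -m handwheel '[[[0.02,0,0,-0.01,0],[0.02,0,0,-0.015,0],[0.02,0,0,-0.02,0],[0.02,0,0,-0.02,0],[0.02,0,0,-0.02,0],[0.02,0,0,0,0]]]' 60; python3 - <<'E'
from h import *
stat(); go([.465,-.143,.1],0); im2=snap('scene'); print(pts('scene','tape_centre'))
cv2.imwrite('pics/c5.png',cv2.convertScaleAbs(cv2.resize(im2[120:270,300:450],(600,600)),alpha=1.3))
E
```

```text
time: 5.82
eef_pos: [0.5761, -0.1309, 0.1102]
tcp_rot: [0.991, 0.131, 0.004, 0.002]
contact_force: [1.9, -0.4, -1.5]
opening: 0.382
finger_force: 59.8
t 5.82 tcp [ 0.5761 -0.1309  0.1102] phi 15.0 q [-0.39  0.23  1.88 -0.    1.02  0.91] F [ 1.9 -0.4 -1.5] op 0.382 ff 59.8
go [ 0.465 -0.143  0.1  ] shift [-0.1105 -0.0171  0.0094] rows>= 2.7 spin 15.0 phi 15.0
[(0.77, array([352.7, 173.3])), (0.46, array([412. , 220.9]))]
```

View pics/c5.png

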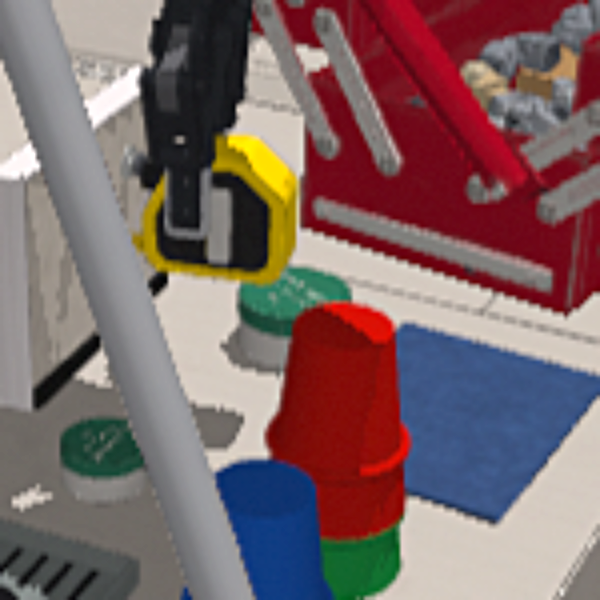

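The tape hangs level in the fingers, gripped about 14 mm behind its centre. Turning and carrying it to the left half of the mat.

```bash
python3 -m handwheel '[[[0.02,-0.015,-0.003,0,0],[0.02,-0.03,-0.004,0,0],[0.02,-0.03,-0.004,0,0],[0.02,-0.03,-0.004,0,0],[0.02,0,0,0,4],[0.02,0,0,0,6],[0.02,0,0,0,6],[0.02,0,0,0,0],[0.02,0,0,0,0]]]';python3 -c "
from h import *
stat(); go([.471,-.1435,.028],-1)"
```

```text
time: 6.67
eef_pos: [0.4671, -0.1418, 0.1037]
tcp_rot: [1.0, -0.008, -0.001, -0.001]
contact_force: [0.2, 0.6, -2.5]
opening: 0.382
finger_force: 59.5
t 6.67 tcp [ 0.4671 -0.1418  0.1037] phi -0.88 q [-0.5   0.02  2.13 -0.    1.    1.08] F [ 0.2  0.6 -2.5] op 0.382 ff 59.5
go [ 0.471  -0.1435  0.028 ] shift [0.0041 0.0017 0.0757] rows>= 1.8 spin 0.12 phi -0.88
```

```bash
python3 -m handwheel '[[[0.02,0.004,0.002,0.015,0],[0.02,0,0,0.02,0],[0.02,0,0,0.02,0],[0.02,0,0,0.012,0],[0.02,0,0,0.006,0],[0.02,0,0,0.003,0],[0.02,0,0,0,0]]]';python3 -c "
from h import *
stat(); go([.471,-.1435,.027],-1)"
```

```text
time: 7.25
eef_pos: [0.4719, -0.1441, 0.0286]
tcp_rot: [1.0, -0.008, -0.001, -0.0]
contact_force: [0.2, -0.4, -2.4]
opening: 0.381
finger_force: 59.5
t 7.25 tcp [ 0.4719 -0.1441  0.0286] phi -0.96 q [-0.5   0.16  2.14 -0.    0.84  1.09] F [ 0.2 -0.4 -2.4] op 0.381 ff 59.5
go [ 0.471  -0.1435  0.027 ] shift [-0.0009 -0.0006  0.0016] rows>= 0.0 spin 0.04 phi -0.96
```

Lower the last bit, release, rise, and back off to look.

```bash
python3 -m handwheel '[[[0.02,0,0,0.002,0],[0.02,0,0,0,0],[0.055,0,0,0,0],[0.055,0,0,0,0],[0.055,0,0,0,0],[0.055,0,0,-0.01,0],[0.055,0,0,-0.03,0],[0.07,0,0,-0.035,0],[0.085,0,0,-0.035,0],[0.085,0,0,-0.03,0],[0.085,0,0,0,0]]]' 40;python3 - <<'E'
from h import *
stat()
s=get_state()
im=snap('scene'); print(pts('scene','tape_centre'),pts('scene','tin_centre'))
for c,u in pts('scene','tin_centre'): print(atz('scene',u,.017))
print(proj('scene',[.457,-.1435,.036]))
E
```

```text
time: 8.17
eef_pos: [0.4764, -0.1465, 0.1763]
tcp_rot: [1.0, -0.009, 0.007, 0.004]
contact_force: [0.4, 0.4, -0.0]
opening: 0.992
finger_force: 0.0
t 8.17 tcp [ 0.4764 -0.1465  0.1763] phi -1.01 q [-0.5  -0.06  2.06  0.    1.13  1.09] F [ 0.4  0.4 -0. ] op 0.992 ff 0.0
[(0.83, array([399.5, 214.6])), (0.48, array([364.4, 265. ]))] [(0.96, array([371.7, 200.4])), (0.55, array([324.8, 233.5]))]
[ 0.55777332 -0.20476172  0.017     ]
[ 0.578429   -0.04013037  0.017     ]
[404.58319865 217.31983293]
```

```bash
python3 - <<'E'
from h import *
im=snap('top','top1.png')
for o in viewer.outline_of('top','tin_centre'):
    k=o['mask'].astype(np.uint8); c,(w,h),a=cv2.minAreaRect(cv2.findNonZero(k)); print(o['confidence'],k.sum(),c,w,h,atz('top',c,.03))
cv2.imwrite('pics/c6.png',cv2.resize(im[130:310,220:440],None,fx=3.3,fy=3.3))
E
```

```text
0.77 671 (399.2000427246094, 221.6000213623047) 30.410520553588867 25.93838882446289 [ 0.56517718 -0.21910863  0.03      ]
0.57 318 (318.5, 216.5) 19.0 19.0 [ 0.58033452 -0.05019518  0.03      ]
```

View pics/c6.png

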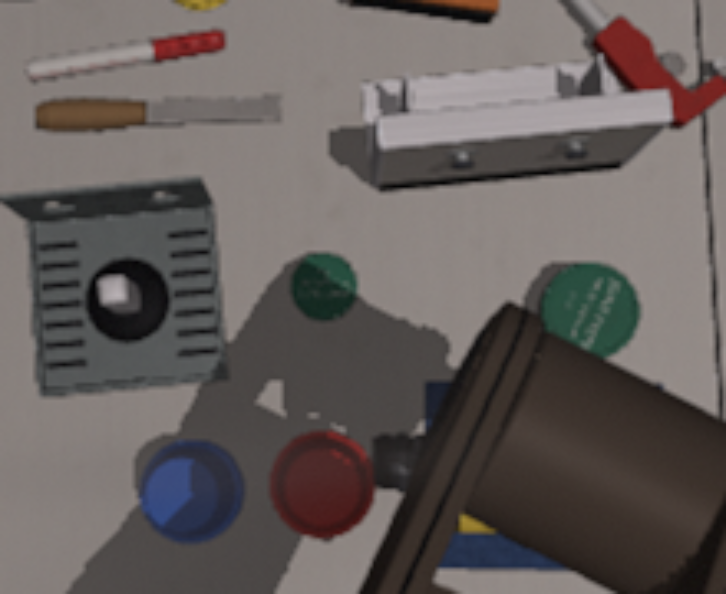

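The tin is unmoved and the tape stands on the mat. Grasp the tin with the same orientation.

```bash
python3 -m handwheel '[[[0.085,0.02,0.017,0,0],[0.085,0.03,0.025,0,0],[0.085,0.03,0.025,0,0],[0.085,0.004,0.004,0.02,0],[0.085,0,0,0.035,0],[0.085,0,0,0.03,0],[0.085,0,0,0.02,0],[0.085,0,0,0,0],[0.085,0,0,0,0]]]';python3 -c "
from h import *
stat(); go([.559,-.219,.006],-1)"
```

```text
time: 9.22
eef_pos: [0.5533, -0.2159, 0.0597]
tcp_rot: [1.0, -0.009, -0.002, -0.001]
contact_force: [0.2, -0.6, 0.7]
opening: 0.991
finger_force: 0.0
t 9.22 tcp [ 0.5533 -0.2159  0.0597] phi -1.03 q [-0.54  0.31  1.89  0.    0.95  1.05] F [ 0.2 -0.6  0.7] op 0.991 ff 0.0
go [ 0.559 -0.219  0.006] shift [0.006  0.0031 0.0537] rows>= 1.3 spin -0.03 phi -1.03
```

```bash
python3 -m handwheel '[[[0.085,0.006,0.003,0.01,0],[0.085,0,0,0.015,0],[0.085,0,0,0.013,0],[0.085,0,0,0.01,0],[0.085,0,0,0.006,0],[0.085,0,0,0,0]]]'; python3 -m handwheel '[[[0.05,0,0,0,0],[0.05,0,0,0,0],[0.05,0,0,0,0],[0.05,0,0,0,0],[0.05,0,0,0,0],[0.05,0,0,0,0]]]' 40;python3 -c "
from h import *
stat()"
```

```text
time: 9.72
eef_pos: [0.5599, -0.2194, 0.007]
tcp_rot: [1.0, -0.009, -0.001, -0.001]
contact_force: [-0.8, -0.1, -0.3]
opening: 0.996
finger_force: 0.0
time: 10.22
eef_pos: [0.5619, -0.2205, 0.0096]
tcp_rot: [1.0, -0.009, 0.001, 0.001]
contact_force: [0.6, -0.1, 5.0]
opening: 0.713
finger_force: 44.0
t 10.22 tcp [ 0.5619 -0.2205  0.0096] phi -1.04 q [-0.54  0.4   1.88  0.    0.86  1.05] F [ 0.6 -0.1  5. ] op 0.713 ff 44.0
```

```bash
python3 -m handwheel '[[[0.05,0,0,-0.015,0],[0.05,0,0,-0.025,0],[0.05,0,0,-0.01,0],[0.05,-0.015,0.001,0,0],[0.05,-0.03,0.002,0,0],[0.05,-0.03,0.002,0,0],[0.05,-0.025,0.002,0,0],[0.05,-0.004,0,0,0],[0.05,0,0,0,0]]]';python3 -c "
from h import *
stat(); go([.457,-.227,.0145],-1)"
```

```text
time: 10.97
eef_pos: [0.4552, -0.2247, 0.0576]
tcp_rot: [1.0, -0.01, -0.001, -0.0]
contact_force: [-0.3, 0.2, -0.5]
opening: 0.714
finger_force: 43.8
t 10.97 tcp [ 0.4552 -0.2247  0.0576] phi -1.12 q [-0.66  0.14  2.1  -0.    0.9   0.93] F [-0.3  0.2 -0.5] op 0.714 ff 43.8
go [ 0.457  -0.227   0.0145] shift [0.0019 0.0023 0.0431] rows>= 1.0 spin -0.12 phi -1.12
```

```bash
python3 -m handwheel '[[[0.05,0.002,0.002,0.012,0],[0.05,0,0,0.014,0],[0.05,0,0,0.01,0],[0.05,0,0,0.005,0],[0.05,0,0,0.002,0],[0.05,0,0,0,0]]]';python3 -m handwheel '[[[0.074,0,0,0,0],[0.074,0,0,0,0],[0.074,0,0,0,0],[0.074,0,0,0,0],[0.074,0,0,-0.01,0],[0.074,0,0,-0.03,0],[0.074,0,0,-0.035,0],[0.074,0,0,-0.035,0],[0.05,0,0,-0.035,0],[0.05,0,0,-0.02,0],[0.05,0,0,0,0]]]';python3 -c "
from h import *
stat(); go([.577,.08,.25],4)"
```

```text
time: 11.47
eef_pos: [0.4588, -0.2269, 0.0147]
tcp_rot: [1.0, -0.009, -0.0, -0.0]
contact_force: [-0.3, -0.2, -0.8]
opening: 0.715
finger_force: 43.8
time: 12.38
eef_pos: [0.4617, -0.2293, 0.1879]
tcp_rot: [1.0, -0.009, 0.005, 0.004]
contact_force: [0.5, -0.9, 1.9]
opening: 0.586
finger_force: 0.0
t 12.38 tcp [ 0.4617 -0.2293  0.1879] phi -1.02 q [-0.66 -0.03  2.01  0.    1.15  0.93] F [ 0.5 -0.9  1.9] op 0.586 ff 0.0
go [0.577 0.08  0.25 ] shift [ 0.1105 -0.3109 -0.0633] rows>= 8.1 spin -5.02 phi -1.02
```

```bash
python3 -m handwheel '[[[0.05,0.006,-0.018,-0.01,0],[0.05,0.012,-0.037,-0.01,0],[0.05,0.012,-0.037,-0.01,0],[0.05,0.012,-0.037,-0.01,0],[0.05,0.012,-0.037,-0.01,0],[0.05,0.012,-0.037,-0.01,0],[0.05,0.012,-0.037,0,0],[0.05,0.012,-0.036,0,0],[0.05,0.012,-0.025,0,0],[0.05,0.008,-0.01,0,-5],[0.05,0,0,0,0],[0.05,0,0,0,0]]]';python3 - <<'E'
from h import *
stat(); go([.577,.078,.034],4)
im=snap('top','top2.png'); im2=snap('scene')
a=cv2.resize(im[160:310,220:440],None,fx=2,fy=2,interpolation=cv2.INTER_CUBIC); b=cv2.resize(im2[170:310,200:460],(440,240))
cv2.imwrite('pics/c7.png',cv2.convertScaleAbs(np.vstack([a,b]),alpha=1.3))
E
```

```text
time: 13.38
eef_pos: [0.5738, 0.0822, 0.2396]
tcp_rot: [0.999, 0.035, -0.001, 0.0]
contact_force: [-0.5, -0.8, -0.7]
opening: 0.587
finger_force: 0.0
t 13.38 tcp [0.5738 0.0822 0.2396] phi 3.96 q [-0.03  0.07  1.81 -0.    1.26  1.47] F [-0.5 -0.8 -0.7] op 0.587 ff 0.0
go [0.577 0.078 0.034] shift [0.0032 0.0043 0.2056] rows>= 4.9 spin -0.04 phi 3.96
```

View pics/c7.png

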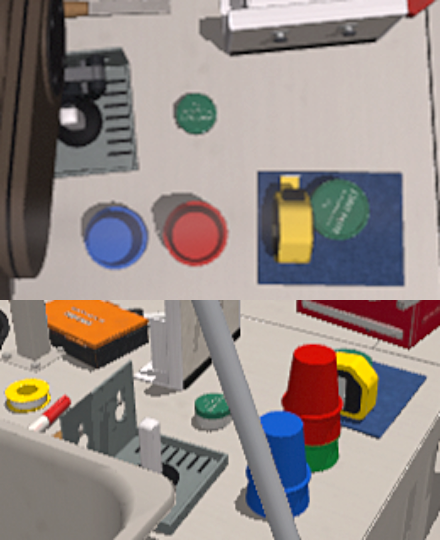

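```bash
python3 - <<'E'
from h import *
a=cv2.imread('pics/top0.png').astype(int);b=cv2.imread('pics/top2.png').astype(int)
m=(np.abs(a-b).sum(2)>60)
for r in range(90,400,25):
    c=np.where((b[r].sum(1)<190)&m[r])[0]; print(r,c.min() if len(c) else None,c.max() if len(c) else None)
for u in((180,250),(250,250)):
    for z in(.3,.4,.5,.6): print(u,z,np.round(atz('top',u,z)[:2],3))
for P in ([.51,.148,.375],[.45,.142,.3],[.3,.13,.11]): print(P,proj('top',P),proj('scene',P))
E
```

```text
90 None None
115 None None
140 None None
165 129 251
190 124 271
215 119 248
240 114 247
265 111 244
290 116 358
315 120 225
340 110 224
365 101 224
390 93 224
(180, 250) 0.3 [0.507 0.156]
(180, 250) 0.4 [0.504 0.124]
(180, 250) 0.5 [0.5   0.093]
(180, 250) 0.6 [0.496 0.061]
(250, 250) 0.3 [0.505 0.052]
(250, 250) 0.4 [0.501 0.037]
(250, 250) 0.5 [0.498 0.021]
(250, 250) 0.6 [0.495 0.006]
[0.51, 0.148, 0.375] [167.94823785 246.20050031] [286.40108901  69.05909689]
[0.45, 0.142, 0.3] [188.82815944 289.35544617] [333.7852371  136.98717983]
[0.3, 0.13, 0.11] [224.61820493 365.82743139] [441.97379986 296.39246142]
```

```bash
python3 - <<'E'
from h import *
D=[((-1.38,.286,1.577),(.225,-.636,.231)),((-.82,-.13,1.79),(.4221,-.3019,.3605)),((-.54,.40,1.88),(.5619,-.2205,.0096)),((-.03,.07,1.81),(.5738,.0822,.2396)),((-.66,.14,2.10),(.4552,-.2247,.0576)),((-.5,-.06,2.06),(.4764,-.1465,.1763)),((-.5,.16,2.14),(.4719,-.1441,.0286))]
A=[];b=[]
for q,p in D:
    c,s=np.cos(q[0]),np.sin(q[0]); rr=c*p[0]+s*p[1]; off=-s*p[0]+c*p[1]; print(round(rr,3),round(off,3))
    A.append([np.sin(q[1]),np.sin(q[1]+q[2]),1,0]);b.append(rr)
    A.append([np.cos(q[1]),np.cos(q[1]+q[2]),0,1]);b.append(p[2])
x,res,rk,sv=np.linalg.lstsq(np.array(A),np.array(b),rcond=None); print('L1 L2 a0 h-L3',x,res)
a=cv2.imread('pics/scene0.png').astype(int); c=snap('scene').astype(int)
m=(np.abs(a-c).sum(2)>90).astype(np.uint8); m=cv2.morphologyEx(m,cv2.MORPH_OPEN,np.ones((3,3)))
for r in range(0,300,20):
    k=np.where(m[r])[0]; print(r,k.min() if len(k) else None,k.max() if len(k) else None,end='; ')
E
```

```text
0.667 0.1
0.509 0.103
0.595 0.1
0.571 0.099
0.497 0.102
0.488 0.1
0.483 0.1
L1 L2 a0 h-L3 [ 0.43066031  0.57482716 -0.00917729 -0.01426978] [8.46586012e-05]
0 247 639; 20 566 639; 40 248 639; 60 250 638; 80 256 639; 100 244 638; 120 250 633; 140 264 629; 160 539 636; 180 534 638; 200 340 634; 220 328 639; 240 529 639; 260 None None; 280 None None;
```

```bash
python3 - <<'E'
from h import *
a=snap('scene'); b=snap('top'); cv2.imwrite('pics/c8.png',cv2.resize(np.hstack([a[0:330,180:500],b[70:400,80:400]]),(800,412)))
print(proj('scene',[.574,.082,.24]),proj('scene',[.574,.082,.5]))
E
```

```text
[282.48670976 147.90992007] [269.27516654 -52.31533196]
```

View pics/c8.png

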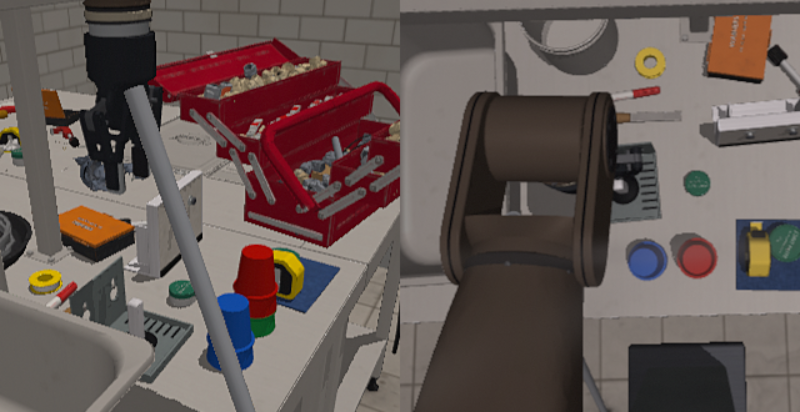

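```bash
python3 - <<'E'
from h import *
s=get_state()['eef_pos']
for z in (.48,.52,.56,.6): 
    print(z,'axis',np.round(atz('top',(185,180),z)[:2],3),'L',np.round(atz('top',(117,180),z)[:2],3),'R',np.round(atz('top',(251,180),z)[:2],3))
# pipe edges
t=cv2.imread('pics/top0.png');
sc=cv2.imread('pics/scene0.png')
# several pipe correspondences: centre pixels top rows vs scene via epipolar
import scipy.optimize as so
# pipe axis line through scene pts (290,75),(400,400); plane from scene; intersect with top rays
o,d1=ray('scene',(291,75));_,d2=ray('scene',(396,395)); n=np.cross(d1,d2)
for u in((170,246),(188,283),(205,320),(222,357),(236,388)):
    O,D=ray('top',u); k=n@(o-O)/(n@D); print(u,np.round(O+k*D,3))
E
```

```text
0.48 axis [0.576 0.095] L [0.578 0.169] R [0.575 0.023]
0.52 axis [0.569 0.083] L [0.57  0.151] R [0.567 0.017]
0.56 axis [0.561 0.07 ] L [0.562 0.132] R [0.559 0.011]
0.6 axis [0.553 0.058] L [0.554 0.114] R [0.551 0.005]
(170, 246) [0.51  0.144 0.378]
(188, 283) [0.458 0.156 0.257]
(205, 320) [0.38  0.174 0.081]
(222, 357) [ 0.253  0.204 -0.206]
(236, 388) [ 0.063  0.249 -0.634]
```

```bash
python3 -m handwheel '[[[0.04,0,0.01,0,0],[0.04,0,0.02,0,-7],[0.04,0,0,0,-7],[0.04,0,0,0,-7],[0.04,0,0,0,-7],[0.04,0,0,0,-7],[0.04,0,0,0,-7],[0.04,0,0,0,-7],[0.04,0,0,0,-7],[0.04,0,0,0,-7],[0.04,0,0,0,-7],[0.04,0,0,0,-7]]]';python3 -m handwheel '[[[0.04,0,0,0,-7],[0.04,0,0,0,-6],[0.04,0,0,0,0],[0.04,0,0,0,0]]]';python3 - <<'E'
from h import *
stat(); go([.6385,.037,.13],94)
t=cv2.imread('pics/top0.png')[:,280:300].mean((1,2)); print(np.round(t[70:90])); print(atz('top',(290,80),.43),atz('top',(380,80),.43))
E
```

```text
time: 14.63
eef_pos: [0.5763, 0.0506, 0.2404]
tcp_rot: [0.759, 0.651, -0.0, 0.0]
contact_force: [0.5, -0.3, -0.0]
opening: 0.465
finger_force: 0.0
time: 14.97
eef_pos: [0.5764, 0.0509, 0.2404]
tcp_rot: [0.684, 0.73, -0.0, 0.0]
contact_force: [-0.6, -0.2, 0.3]
opening: 0.471
finger_force: 0.0
t 14.97 tcp [0.5764 0.0509 0.2404] phi 93.74 q [-0.09  0.07  1.81 -0.    1.26 -0.15] F [-0.6 -0.2  0.3] op 0.471 ff 0.0
go [0.6385 0.037  0.13  ] shift [-0.0179  0.0611  0.1105] rows>= 3.1 spin -0.26 phi 93.74
[107. 108. 108.  98.  71.  52.  53.  53.  53.  53.  53.  53.  52.  50.
  99. 120. 118. 118. 118. 118.]
[ 0.70896607 -0.01861412  0.43      ] [ 0.70582423 -0.12999629  0.43      ]
```

```bash
python3 -m handwheel '[[[0.04,0,0,0.02,0],[0.04,0,0,0.035,0],[0.04,0,0,0.035,0],[0.04,0,0,0.02,0],[0.04,-0.006,0.02,0,0],[0.04,-0.006,0.02,0,0],[0.04,-0.006,0.021,0,0],[0.04,0,0,0,0],[0.04,0,0,0,0]]]';python3 - <<'E'
from h import *
stat(); go([.6385,.037,.071],94)
im=snap('scene'); a=cv2.resize(im[170:290,210:330],(480,480),interpolation=cv2.INTER_CUBIC);cv2.imwrite('pics/c9.png',cv2.convertScaleAbs(a,alpha=1.3))
E
```

```text
time: 15.72
eef_pos: [0.639, 0.0374, 0.1302]
tcp_rot: [0.683, 0.73, -0.0, -0.0]
contact_force: [-0.2, 0.5, -0.4]
opening: 0.468
finger_force: 0.0
t 15.72 tcp [0.639  0.0374 0.1302] phi 93.81 q [-0.1   0.31  1.74 -0.    1.09 -0.17] F [-0.2  0.5 -0.4] op 0.468 ff 0.0
go [0.6385 0.037  0.071 ] shift [-0.0003 -0.0005  0.0592] rows>= 1.4 spin -0.19 phi 93.81
```

View pics/c9.png

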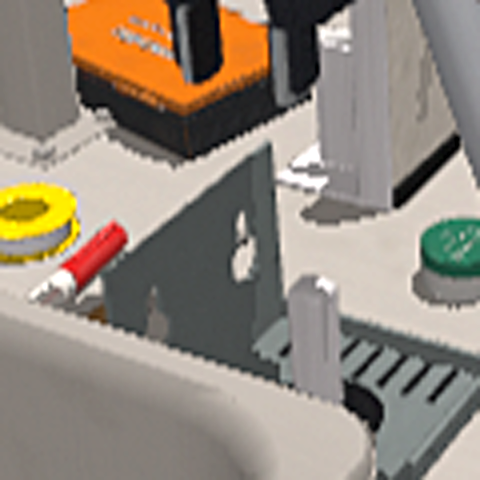

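The two fingers at (260,185) and (283,190) straddle the plate line near its right end. Descend, pinch and drag the shelf right, clear of the pipe.

```bash
python3 -m handwheel '[[[0.04,0,0,0.015,0],[0.04,0,0,0.02,0],[0.04,0,0,0.015,0],[0.04,0,0,0.009,0],[0.04,0,0,0,0],[0.0,0,0,0,0],[0.0,0,0,0,0],[0.0,0,0,0,0],[0.0,0,0,0,0],[0.0,0,0,0,0],[0.0,0,0,0,0]]]' 40; python3 -c "
from h import *
stat()"
```

```text
time: 16.68
eef_pos: [0.6397, 0.0381, 0.073]
tcp_rot: [0.682, 0.731, 0.001, 0.001]
contact_force: [0.9, 0.3, 3.2]
opening: 0.023
finger_force: 42.7
t 16.68 tcp [0.6397 0.0381 0.073 ] phi 93.96 q [-0.1   0.38  1.77  0.    0.99 -0.17] F [0.9 0.3 3.2] op 0.023 ff 42.7
```

```bash
python3 -m handwheel '[[[0.0,-0.003,0,0,0],[0.0,-0.006,0,0,0],[0.0,-0.006,0,0,0],[0.0,-0.006,0,0,0],[0.0,-0.006,0,0,0],[0.0,-0.004,0,0,0],[0.0,-0.002,0,0,0],[0.0,0,0,0,0],[0.03,0,0,0,0],[0.03,0,0,0,0],[0.03,0,0,-0.01,0],[0.03,0,0,-0.03,0]]]'; python3 -m handwheel '[[[0.04,0,0,-0.02,0],[0.04,-0.02,-0.02,0,0],[0.04,-0.04,0,0,0],[0.04,-0.04,0,0,0],[0.04,-0.04,0,0,0],[0.04,-0.02,0,0,0],[0.04,0,0,0,0]]]';python3 - <<'E'
from h import *
stat()
im=snap('top','top3.png'); print(pts('top','shelf_post')[:1],pts('top','slot_left')[:1],pts('top','slot_right')[:1])
cv2.imwrite('pics/c10.png',cv2.convertScaleAbs(cv2.resize(im[160:290,210:350],None,fx=4.5,fy=4.5,interpolation=cv2.INTER_CUBIC),alpha=1.4))
E
```

```text
time: 17.68
eef_pos: [0.6365, 0.0055, 0.1058]
tcp_rot: [0.682, 0.731, -0.004, -0.005]
contact_force: [0.1, 0.1, -0.9]
opening: 0.353
finger_force: 0.0
time: 18.27
eef_pos: [0.6329, -0.1611, 0.1335]
tcp_rot: [0.684, 0.73, -0.0, 0.003]
contact_force: [-0.2, -4.5, 6.2]
opening: 0.467
finger_force: 2.6
t 18.27 tcp [ 0.6329 -0.1611  0.1335] phi 93.72 q [-0.4   0.33  1.71 -0.    1.1  -0.47] F [-0.2 -4.5  6.2] op 0.467 ff 2.6
[(0.92, array([267.4, 219.7]))] [(0.94, array([250.6, 188.4]))] [(0.94, array([281.5, 187.3]))]
```

View pics/c10.png

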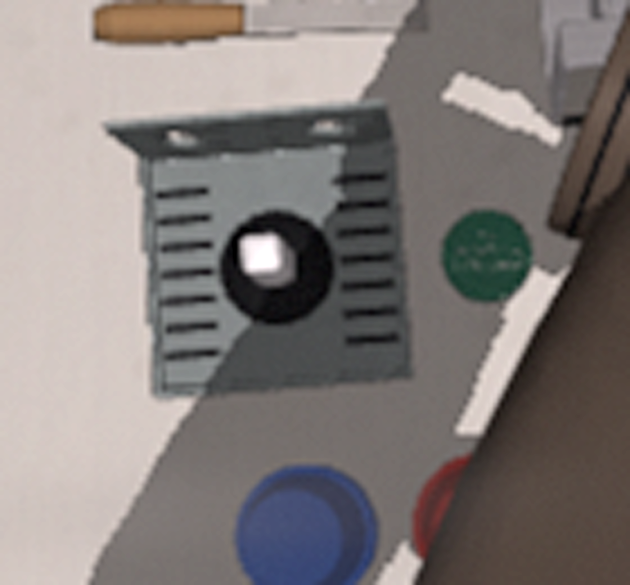

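The shelf moved to its new place as wanted, but my retreat went too far and the finger touches the fixed panel (6 N). Back off upward.

```bash
python3 -m handwheel '[[[0.04,0,0,-0.01,0],[0.04,0,0,-0.03,0],[0.04,0,-0.02,-0.03,0],[0.05,0,-0.04,-0.02,0],[0.05,0,0,0,7],[0.05,0,0,0,7],[0.05,0,0,0,7],[0.05,0,0,0,7],[0.05,0,0,0,7],[0.05,0,0,0,7],[0.05,0,0,0,7],[0.05,0,0,0,7]]]';python3 -m handwheel '[[[0.05,0,0,0,7],[0.05,0,0,0,7],[0.05,0,0,0,7],[0.05,0,0,0,7],[0.05,0,0,0,6],[0.05,0,0,0,0]]]';python3 - <<'E'
from h import *
C=lambda u,v,z:atz('top',(u/4.5+210,v/4.5+160),z)[:2]
r=lambda a:np.round(a,4)
def ln(n,a,b): 
    d=a-b; print(n,r(a),r(b),r((a+b)/2),'len',round(float(np.linalg.norm(d)),4),'yaw',round(float(np.degrees(np.arctan2(-d[0],d[1]))),2))
ln('front',C(157,395,.003),C(410,377,.003)); ln('plate top',C(105,125,.098),C(388,105,.098)); 
ln('left',C(152,180,.004),C(157,395,.003));ln('right',C(397,150,.004),C(410,377,.003))
print('post top',r(C(261,256,.074)),'pin',r(atz('top',(267.4,219.7),.05)))
ln('slots',atz('top',(250.6,188.4),.072)[:2],atz('top',(281.5,187.3),.072)[:2])
stat()
E
```

```text
time: 19.47
eef_pos: [0.5741, -0.1575, 0.2195]
tcp_rot: [0.946, 0.323, -0.001, -0.001]
contact_force: [-0.4, 0.9, -0.3]
opening: 0.587
finger_force: 0.0
time: 19.97
eef_pos: [0.5742, -0.1577, 0.2195]
tcp_rot: [0.999, 0.035, -0.001, -0.001]
contact_force: [-0.1, -0.0, 0.5]
opening: 0.584
finger_force: 0.0
front [0.5198 0.1095] [ 0.5253 -0.0114] [0.5225 0.0491] len 0.121 yaw 2.59
plate top [0.6343 0.1159] [ 0.6399 -0.008 ] [0.6371 0.054 ] len 0.124 yaw 2.58
left [0.6234 0.1113] [0.5198 0.1095] [0.5716 0.1104] len 0.1036 yaw -89.01
right [ 0.6349 -0.0074] [ 0.5253 -0.0114] [ 0.5801 -0.0094] len 0.1097 yaw -87.94
post top [0.5775 0.0511] pin [0.5743 0.0551 0.05  ]
slots [0.6367 0.0859] [0.6373 0.0232] [0.637  0.0546] len 0.0626 yaw 0.55
t 19.97 tcp [ 0.5742 -0.1577  0.2195] phi 3.97 q [-0.44  0.12  1.79  0.    1.23  1.06] F [-0.1 -0.   0.5] op 0.584 ff 0.0
```

```bash
python3 -m handwheel '[[[0.05,0.001,-0.015,0,0],[0.05,0.003,-0.035,0,0],[0.05,0.003,-0.035,0,0],[0.05,0.003,-0.035,0,0],[0.05,0.003,-0.035,0,0],[0.05,0.003,-0.035,0,0],[0.05,0.003,-0.019,0,1.5],[0.05,0,0,0,0],[0.05,0,0,0.03,0],[0.05,0,0,0.03,0],[0.05,0,0,0,0]]]';python3 - <<'E'
from h import *
stat(); go([.578,.0515,.036],2.5)
E
```

```text
time: 20.88
eef_pos: [0.5745, 0.051, 0.1534]
tcp_rot: [1.0, 0.023, -0.006, -0.001]
contact_force: [-1.0, 0.9, -1.2]
opening: 0.587
finger_force: 0.0
t 20.88 tcp [0.5745 0.051  0.1534] phi 2.63 q [-0.09  0.16  1.88 -0.    1.12  1.44] F [-1.   0.9 -1.2] op 0.587 ff 0.0
go [0.578  0.0515 0.036 ] shift [ 5.000e-03 -1.000e-04  1.173e-01] rows>= 2.8 spin 0.13 phi 2.63
```

```bash
python3 -m handwheel '[[[0.05,0.004,0,0.015,0],[0.05,0,0,0.02,0],[0.05,0,0,0.02,0],[0.05,0,0,0.015,0],[0.05,0,0,0.01,0],[0.05,0,0,0,0]]]';python3 -m handwheel '[[[0.05,0,0,0.01,0],[0.05,0,0,0.01,0],[0.05,0,0,0.01,0],[0.05,0,0,0.007,0],[0.05,0,0,0,0]]]';python3 - <<'E'
from h import *
stat(); go([.578,.0515,.036],2.5)
E
```

```text
time: 21.38
eef_pos: [0.5817, 0.0502, 0.0783]
tcp_rot: [1.0, 0.022, -0.002, -0.0]
contact_force: [-0.3, -0.1, 0.7]
opening: 0.585
finger_force: 0.0
time: 21.8
eef_pos: [0.5818, 0.0504, 0.0409]
tcp_rot: [1.0, 0.022, -0.002, -0.0]
contact_force: [-0.4, 0.3, -0.7]
opening: 0.589
finger_force: 0.0
t 21.8 tcp [0.5818 0.0504 0.0409] phi 2.47 q [-0.09  0.32  1.92  0.    0.91  1.44] F [-0.4  0.3 -0.7] op 0.589 ff 0.0
go [0.578  0.0515 0.036 ] shift [-0.0037 -0.0013  0.0049] rows>= 0.2 spin -0.03 phi 2.47
```

```bash
python3 -m handwheel '[[[0.05,-0.004,-0.001,0.004,0],[0.05,0,0,0,0],[0.05,0,0,0,0]]]'; python3 -m handwheel '[[[0.0,0,0,0,0],[0.0,0,0,0,0],[0.0,0,0,0,0],[0.0,0,0,0,0],[0.0,0,0,0,0],[0.0,0,0,0,0],[0.0,0,0,0,0]]]' 100;python3 - <<'E'
from h import *
stat()
E
```

```text
time: 22.05
eef_pos: [0.579, 0.0512, 0.039]
tcp_rot: [1.0, 0.022, -0.0, -0.0]
contact_force: [0.4, 0.5, -0.9]
opening: 0.59
finger_force: 0.0
time: 22.63
eef_pos: [0.5798, 0.0513, 0.0398]
tcp_rot: [1.0, 0.022, 0.001, -0.0]
contact_force: [-0.5, 1.5, 6.2]
opening: 0.196
finger_force: 98.3
t 22.63 tcp [0.5798 0.0513 0.0398] phi 2.47 q [-0.09  0.32  1.93  0.    0.9   1.44] F [-0.5  1.5  6.2] op 0.196 ff 98.3
```

```bash
python3 -m handwheel '[[[0.0,0,0,-0.008,0],[0.0,0,0,-0.015,0],[0.0,0,0,-0.025,0],[0.0,0,0,-0.035,0],[0.0,0,0,-0.035,0],[0.0,0,0,-0.03,0],[0.0,0,0,-0.012,0],[0.0,0,0,0,-1.7],[0.0,0,0,0,0],[0.0,0,0,0,0]]]';python3 - <<'E'
from h import *
stat(); go([.5618,-.175,.2],4.2)
print(atz('top',(365,247.5),.06),[ (c,atz('top',u,.036)) for c,u in pts('top','tape_centre')])
E
```

```text
time: 23.47
eef_pos: [0.5777, 0.051, 0.1965]
tcp_rot: [0.999, 0.036, -0.002, -0.0]
contact_force: [-0.4, -0.5, -4.2]
opening: 0.196
finger_force: 97.6
t 23.47 tcp [0.5777 0.051  0.1965] phi 4.12 q [-0.09  0.11  1.84 -0.    1.19  1.41] F [-0.4 -0.5 -4.2] op 0.196 ff 97.6
go [ 0.5618 -0.175   0.2   ] shift [-0.0321  0.2243 -0.0034] rows>= 5.4 spin -0.08 phi 4.12
[ 0.51196062 -0.14215249  0.06      ] []
```

```bash
python3 -m handwheel '[[[0.0,-0.006,0.008,0,0],[0.0,-0.01,0.02,0,0],[0.0,-0.008,0.033,0,0],[0.0,-0.005,0.036,0,0],[0.0,-0.003,0.036,0,0],[0.0,0,0.036,0,0],[0.0,0,0.032,0,0],[0.0,0,0.018,0,0],[0.0,0,0.006,0,0],[0.0,0,0,0,0],[0.0,0,0,0,0]]]';python3 - <<'E'
from h import *
stat(); 
im=snap('scene'); P={}
for n in('slot_left','slot_right','screw_left','screw_right','shelf_post'): print(n,[(c,u.tolist()) for c,u in pts('scene',n)[:2]])
a=cv2.resize(im[60:260,280:440],(640,800)[::1] if 0 else (480,600),interpolation=cv2.INTER_CUBIC);cv2.imwrite('pics/c11.png',cv2.convertScaleAbs(a,alpha=1.2))
E
```

```text
time: 24.43
eef_pos: [0.5629, -0.1752, 0.1979]
tcp_rot: [0.999, 0.036, -0.001, -0.001]
contact_force: [-0.0, 0.5, -3.6]
opening: 0.198
finger_force: 98.1
t 24.43 tcp [ 0.5629 -0.1752  0.1979] phi 4.13 q [-0.47  0.13  1.82  0.    1.19  1.02] F [-0.   0.5 -3.6] op 0.198 ff 98.1
slot_left [(0.7, [330.1, 112.9]), (0.34, [399.6, 216.1])]
slot_right [(0.95, [345.4, 103.7])]
screw_left [(0.78, [320.3, 174.3])]
screw_right [(0.82, [337.4, 159.1]), (0.72, [321.4, 174.3])]
shelf_post [(0.91, [369.6, 123.6]), (0.67, [345.8, 101.4])]
```

View pics/c11.png

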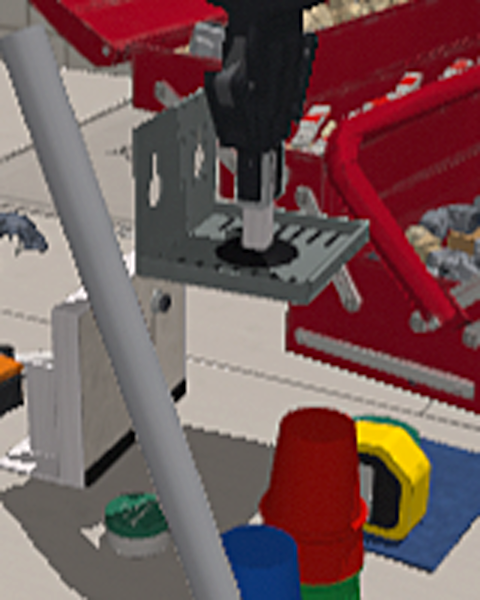

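The shelf hangs level in the gripper above and in front of the panel. Checking the screws against the shelf numerically.

```bash
python3 - <<'E'
from h import *
s=get_state()['eef_pos']; th=np.radians(phi()); ex=np.array([np.cos(th),np.sin(th),0]);ey=np.array([-np.sin(th),np.cos(th),0]);ez=np.array([0,0,1.])
post=s+[-.002,0,0.]; u0=post-[0,0,.0398]
W={'slot_left':u0+ex*.0585+ey*.034+ez*.072,'slot_right':u0+ex*.0585-ey*.034+ez*.072,'shelf_post':u0+ez*.05}
N=6
acc={}
for i in range(N):
    snap('scene')
    for n in('slot_left','slot_right','screw_left','screw_right','shelf_post'):
        p=pts('scene',n)
        if p and p[0][0]>.5: acc.setdefault(n,[]).append(p[0][1])
for n,v in acc.items():
    print(n,len(v),np.median(v,0).round(1),np.std(v,0).round(1), proj('scene',W[n]).round(1) if n in W else '')
for n,P in dict(screw_left=[.6545-.0025,0,.097]).items():pass
f=np.array([.6545,-.168,.097]);
for k in(1,-1): print('screw pred',proj('scene',f-ex*.0025+k*ey*.034).round(1))
for dy in (.003,): print('+3mm y',proj('scene',f-ex*.0025+ey*(.034+dy)).round(1),'+3mm x',proj('scene',f+ex*.0005+ey*.034).round(1))
E
```

```text
slot_left 6 [329.5 110.9] [1.8 1.4] [331.7 110.1]
slot_right 6 [344.8 101.4] [1.6 1.4] [346.5 100.8]
screw_left 6 [319.5 173.6] [0.7 0.9] 
screw_right 6 [334.6 159. ] [0.4 1.1] 
shelf_post 6 [366.9 121.2] [1.7 1. ] [366.5 120. ]
screw pred [318.5 170.6]
screw pred [332.9 158.7]
+3mm y [317.9 171.1] +3mm x [317.3 170.3]
```

```bash
python3 -m handwheel '[[[0.0,0.01,0,0.01,0],[0.0,0,0,0.02,0],[0.0,0,0,0.025,0],[0.0,0,0,0.02,0],[0.0,0,0,0.015,0],[0.0,0,0,0.01,0],[0.0,0,0,0.006,0],[0.0,0,0,0,0],[0.0,0,0,0,0]]]';python3 - <<'E'
from h import *
stat(); go([.5727,-.1742,.0868],4.2)
E
```

```text
time: 27.28
eef_pos: [0.5741, -0.1752, 0.0936]
tcp_rot: [0.999, 0.036, 0.0, 0.0]
contact_force: [1.4, 0.3, -3.1]
opening: 0.195
finger_force: 98.2
t 27.28 tcp [ 0.5741 -0.1752  0.0936] phi 4.17 q [-0.47  0.27  1.86 -0.    1.    1.03] F [ 1.4  0.3 -3.1] op 0.195 ff 98.2
go [ 0.5727 -0.1742  0.0868] shift [-0.0013 -0.0011  0.0068] rows>= 0.2 spin -0.03 phi 4.17
```

```bash
python3 -m handwheel '[[[0.0,0,-0.001,0.004,0],[0.0,0,0,0.003,0],[0.0,0.003,0,0,0],[0.0,0.003,0,0,0],[0.0,0.003,0,0,0],[0.0,0.002,0,0,0],[0.0,0,0,0,0],[0.0,0,0,0,0]]]';python3 - <<'E'
from h import *
stat(); go([.5967,-.1724,.0868],4.2)
E
```

```text
time: 27.95
eef_pos: [0.5848, -0.1731, 0.086]
tcp_rot: [0.999, 0.036, 0.0, 0.0]
contact_force: [0.0, -0.1, -4.2]
opening: 0.194
finger_force: 98.2
t 27.95 tcp [ 0.5848 -0.1731  0.086 ] phi 4.18 q [-0.45  0.3   1.84 -0.    1.    1.04] F [ 0.  -0.1 -4.2] op 0.194 ff 98.2
go [ 0.5967 -0.1724  0.0868] shift [ 0.012   0.0002 -0.0008] rows>= 0.3 spin -0.02 phi 4.18
```

Step in with small rows, watching the x force.

```bash
for i in 1 2 3; do python3 -m handwheel '[[[0.0,0.0015,0,0,0],[0.0,0.0015,0,0,0],[0.0,0,0,0,0]]]' | egrep 'eef|contact'; done
```

```text
eef_pos: [0.5878, -0.173, 0.086]
contact_force: [0.2, -0.1, -4.3]
eef_pos: [0.5908, -0.1727, 0.086]
contact_force: [-0.4, 0.5, -3.1]
eef_pos: [0.5927, -0.1723, 0.0857]
contact_force: [-4.2, -0.3, -1.9]
```

```bash
python3 -m handwheel '[[[0.0,0.001,0,0,0],[0.0,0,0,0,0]]]' | egrep 'eef|contact'; python3 -m handwheel '[[[0.0,-0.001,0,0.001,0],[0.0,0,0,0.002,0],[0.0,0,0,0.002,0],[0.0,0,0,0,0]]]' | egrep 'eef|contact';  python3 -m handwheel '[[[0.0,0,0,0.002,0],[0.0,0,0,0.002,0],[0.0,0,0,0,0]]]' | egrep 'eef|contact'; python3 -c "
from h import *
stat(); snap('scene'); print([(n,pts('scene',n)[:1]) for n in('slot_left','slot_right','shelf_post','screw_left')])
s=get_state()['eef_pos']; th=np.radians(phi()); ex=np.array([np.cos(th),np.sin(th),0]); print(proj('scene',s+[-.002,0,.0102]))"
```

```text
eef_pos: [0.5929, -0.1721, 0.0856]
contact_force: [-7.8, 1.1, -0.7]
eef_pos: [0.5929, -0.1727, 0.0806]
contact_force: [-4.4, -1.5, -2.4]
eef_pos: [0.593, -0.1728, 0.0766]
contact_force: [-4.5, -1.5, -1.2]
t 29.45 tcp [ 0.593  -0.1728  0.0766] phi 4.13 q [-0.45  0.33  1.83 -0.    0.99  1.05] F [-4.5 -1.5 -1.2] op 0.193 ff 98.4
[('slot_left', [(0.94, array([316.8, 166.9]))]), ('slot_right', [(0.67, array([332.8, 155.6]))]), ('shelf_post', [(0.9, array([352. , 178.5]))]), ('screw_left', [(0.77, array([319.2, 173. ]))])]
[351.89541239 173.96691194]
```

```bash
for i in 1 2; do python3 -m handwheel '[[[0.0,-0.0015,0,0,0],[0.0,-0.0015,0,0,0],[0.0,0,0,0,0]]]' | egrep 'eef|contact'; done
```

```text
eef_pos: [0.5918, -0.1726, 0.0773]
contact_force: [4.0, 0.3, -5.4]
eef_pos: [0.5913, -0.1728, 0.0778]
contact_force: [12.0, 0.6, -9.7]
```

Pulling back is blocked (12 N), so the heads are behind the plate. Relax and pull down.

```bash
python3 -m handwheel '[[[0.0,0.004,0,0,0],[0.0,0,0,0.002,0],[0.0,0,0,0.002,0],[0.0,0,0,0.002,0],[0.0,0,0,0,0]]]' | egrep 'eef|contact'; python3 -m handwheel '[[[0.0,0,0,0.002,0],[0.0,0,0,0.002,0],[0.0,0,0,0.001,0],[0.0,0,0,0,0]]]' | egrep 'eef|contact'; python3 -m handwheel '[[[0.0,0,0,0.001,0],[0.0,0,0,0.001,0],[0.0,0,0,0.0,0]]]' | egrep 'eef|contact'
```

```text
eef_pos: [0.5919, -0.1726, 0.0709]
contact_force: [3.1, 0.5, -4.1]
eef_pos: [0.5919, -0.1728, 0.0661]
contact_force: [2.8, -0.0, -3.8]
eef_pos: [0.592, -0.1728, 0.0645]
contact_force: [1.8, 1.3, -0.6]
```

```bash
for i in 1 2 3; do python3 -m handwheel '[[[0.0,0,0,0.0015,0],[0.0,0,0,0.0,0]]]' | egrep 'eef|contact';done
```

```text
eef_pos: [0.5922, -0.1729, 0.064]
contact_force: [-0.7, 0.4, 5.4]
eef_pos: [0.5923, -0.173, 0.0636]
contact_force: [-3.5, 1.8, 9.9]
eef_pos: [0.5925, -0.1731, 0.0632]
contact_force: [-6.8, 2.9, 13.4]
```

```bash
python3 -m handwheel '[[[0.0,0,0,-0.002,0],[0.04,0,0,0,0],[0.04,0,0,0,0],[0.04,0,0,0,0],[0.04,0,0,-0.008,0],[0.04,0,0,-0.02,0],[0.04,0,0,-0.03,0],[0.04,0,0,-0.035,0],[0.04,0,0,-0.035,0],[0.04,0,0,-0.02,0],[0.04,0,0,0,0]]]' | egrep 'eef|contact|open'; python3 - <<'E'
from h import *
stat()
acc={}
for i in range(3):
    snap('scene')
    for n in('slot_left','slot_right','screw_right','shelf_post','blue_centre','red_centre'):
        p=pts('scene',n)
        if p and p[0][0]>.4: acc.setdefault(n,[]).append(p[0][1])
for n,v in acc.items(): print(n,np.median(v,0).round(1))
th=np.radians(4.2);ex=np.array([np.cos(th),np.sin(th),0]);ey=np.array([-np.sin(th),np.cos(th),0])
p=np.array([.5905,-.173,.075]);print('pred post',proj('scene',p),'slotL',proj('scene',p+ex*.0585+ey*.034+[0,0,.022]),proj('scene',p+ex*.0585-ey*.034+[0,0,.022]))
E
```

```text
eef_pos: [0.5943, -0.174, 0.2168]
contact_force: [0.2, -0.3, 1.4]
opening: 0.47
t 32.62 tcp [ 0.5943 -0.174   0.2168] phi 4.19 q [-0.45  0.17  1.74 -0.    1.22  1.05] F [ 0.2 -0.3  1.4] op 0.47 ff 0.0
slot_left [315.9 170.5]
slot_right [334.4 158.4]
screw_right [335.6 159.8]
shelf_post [351.6 181.1]
blue_centre [362.5 264.6]
red_centre [384.4 223.3]
pred post [352.08919424 179.03988355] slotL [319.94989019 170.8030722 ] [334.24012775 158.93115647]
```

The shelf hangs locked: slots and screws coincide within the networks' noise. Now the red tumbler.

```bash
python3 -m handwheel '[[[0.06,-0.01,-0.012,0,0],[0.06,-0.025,-0.027,0,0],[0.06,-0.025,-0.027,0,0],[0.06,-0.025,-0.027,0,0],[0.06,-0.025,-0.027,0,0],[0.06,-0.016,-0.018,0,0],[0.06,0,0,0.02,0],[0.06,0,0,0.03,0],[0.06,0,0,0.02,0],[0.06,0,0,0,0],[0.06,0,0,0,0]]]' | egrep 'eef|contact|open'; python3 - <<'E'
from h import *
stat(); go([.458,-.046,.08],4)
E
```

```text
eef_pos: [0.4551, -0.0439, 0.1389]
contact_force: [0.4, -0.4, 0.3]
opening: 0.706
t 34.58 tcp [ 0.4551 -0.0439  0.1389] phi 4.17 q [-0.32 -0.1   2.17  0.    1.07  1.18] F [ 0.4 -0.4  0.3] op 0.706 ff 0.0
go [ 0.458 -0.046  0.08 ] shift [0.0028 0.0023 0.0589] rows>= 1.4 spin 0.17 phi 4.17
```

```bash
python3 -m handwheel '[[[0.06,0.003,0.002,0.01,0],[0.06,0,0,0.015,0],[0.06,0,0,0.015,0],[0.06,0,0,0.012,0],[0.06,0,0,0.006,0],[0.06,0,0,0,0],[0.03,0,0,0,0],[0.03,0,0,0,0],[0.03,0,0,0,0],[0.03,0,0,0,0],[0.03,0,0,0,0],[0.03,0,0,0,0]]]' 30; python3 - <<'E'
from h import *
stat()
E
```

```text
time: 35.58
eef_pos: [0.4597, -0.0462, 0.0823]
tcp_rot: [0.999, 0.036, 0.001, 0.0]
contact_force: [-0.2, 0.9, 1.9]
opening: 0.58
finger_force: 31.2
t 35.58 tcp [ 0.4597 -0.0462  0.0823] phi 4.18 q [-0.32 -0.    2.2  -0.    0.94  1.18] F [-0.2  0.9  1.9] op 0.58 ff 31.2
```

```bash
python3 -m handwheel '[[[0.03,0,0,-0.008,0],[0.03,0,0,-0.015,0],[0.03,0,0,-0.025,0],[0.03,0,0,-0.03,0],[0.03,0,0,-0.03,0],[0.03,0,0,-0.025,0],[0.03,0,0,-0.007,0],[0.03,0,0,0,0],[0.03,0,0,0,0]]]'; python3 - <<'E'
from h import *
stat();im=snap('scene','scene_r.png')
hsv=cv2.cvtColor(im,cv2.COLOR_BGR2HSV)[60:300,320:430]
for n,lo,hi in(('red',0,8),('green',50,75),('blue',100,120)):
    m=cv2.inRange(hsv,(lo,180,60),(hi,255,255)); r=np.where(m.sum(1)>255*3)[0]; print(n,m.sum()//255,r.min()+60 if len(r) else None,r.max()+60 if len(r) else None)
go([.5905,-.173,.2],4.2)
E
```

```text
time: 36.33
eef_pos: [0.4584, -0.0457, 0.2205]
tcp_rot: [0.999, 0.036, -0.001, -0.0]
contact_force: [-0.7, 1.1, -0.9]
opening: 0.584
finger_force: 31.1
t 36.33 tcp [ 0.4584 -0.0457  0.2205] phi 4.17 q [-0.32 -0.19  2.09  0.    1.24  1.18] F [-0.7  1.1 -0.9] op 0.584 ff 31.1
red 1563 70 182
green 1176 213 269
blue 1185 235 295
go [ 0.5905 -0.173   0.2   ] shift [0.1231 0.1368 0.0188] rows>= 4.4 spin -0.03 phi 4.17
```

```bash
python3 -m handwheel '[[[0.03,0.01,0.012,0,0],[0.03,0.025,0.027,0,0],[0.03,0.025,0.027,0,0],[0.03,0.025,0.027,0,0],[0.03,0.024,0.027,0.01,0],[0.03,0.012,0.012,0.01,0],[0.03,0.003,0.004,0,0],[0.03,0,0,0,0],[0.03,0,0,0,0]]]'|egrep 'eef|contact'; python3 - <<'E'
from h import *
stat(); go([.592,-.173,.11],4.2)
acc={}
for i in range(3):
    snap('scene')
    for n in('shelf_post','red_centre'):
        p=pts('scene',n)
        if p and p[0][0]>.4: acc.setdefault(n,[]).append(p[0][1])
for n,v in acc.items(): print(n,np.median(v,0).round(1))
s=get_state()['eef_pos']; print('pred red',proj('scene',s+[-.0015,0,-.003]),proj('scene',s+[-.0055,0,-.003]),'post',proj('scene',[.5905,-.173,.075]))
E
```

```text
eef_pos: [0.5913, -0.1717, 0.1997]
contact_force: [-0.3, 0.7, -0.4]
t 37.13 tcp [ 0.5913 -0.1717  0.1997] phi 4.17 q [-0.45  0.19  1.75  0.    1.2   1.05] F [-0.3  0.7 -0.4] op 0.585 ff 31.1
go [ 0.592 -0.173  0.11 ] shift [0.0009 0.0015 0.0897] rows>= 2.2 spin -0.03 phi 4.17
shelf_post [352.5 181. ]
red_centre [355.3 127.8]
pred red [352.58046012 122.93546409] [354.36759248 123.25589527] post [352.08919424 179.03988355]
```

```bash
python3 -m handwheel '[[[0.03,0.001,0.001,0.015,0],[0.03,0,0,0.02,0],[0.03,0,0,0.02,0],[0.03,0,0,0.015,0],[0.03,0,0,0.01,0],[0.03,0,0,0,0]]]'|egrep 'eef|contact'; for i in 1 2; do python3 -m handwheel '[[[0.03,0,0,0.007,0],[0.03,0,0,0.007,0],[0.03,0,0,0.003,0],[0.03,0,0,0,0]]]'|egrep 'eef|contact';done; python3 -c "
from h import *
go([.592,-.173,.077],4.2)
for P in([.458,-.046,.079],[.455,.037,.045]): print(proj('scene',P))"
```

```text
eef_pos: [0.5919, -0.1727, 0.1186]
contact_force: [0.3, 0.6, -0.7]
eef_pos: [0.5933, -0.1733, 0.104]
contact_force: [0.5, -0.4, -1.0]
eef_pos: [0.5928, -0.1731, 0.086]
contact_force: [1.5, -0.9, -1.8]
go [ 0.592 -0.173  0.077] shift [-0.0007 -0.0001  0.009 ] rows>= 0.2 spin -0.03 phi 4.17
[384.45361756 221.14007383]
[364.08884286 262.01268779]
```

```bash
for i in 1 2 3; do python3 -m handwheel '[[[0.03,0,0,0.0015,0],[0.03,0,0,0.0015,0],[0.03,0,0,0,0]]]'|egrep 'eef|contact';done
```

```text
eef_pos: [0.5936, -0.1735, 0.0844]
contact_force: [-0.1, 0.6, -0.3]
eef_pos: [0.5935, -0.1734, 0.0812]
contact_force: [-0.2, 0.3, -0.2]
eef_pos: [0.5933, -0.1734, 0.078]
contact_force: [-0.1, 0.5, -0.7]
```

```bash
for i in 1 2; do python3 -m handwheel '[[[0.03,0,0,0.001,0],[0.03,0,0,0.001,0],[0.03,0,0,0,0]]]'|egrep 'eef|contact';done
```

```text
eef_pos: [0.5937, -0.1736, 0.0764]
contact_force: [0.5, -0.2, -0.3]
eef_pos: [0.5938, -0.1737, 0.0757]
contact_force: [-1.3, 0.4, 4.4]
```

```bash
python3 -m handwheel '[[[0.03,0,0,-0.001,0],[0.06,0,0,0,0],[0.06,0,0,0,0],[0.06,0,0,0,0],[0.06,0,0,-0.008,0],[0.06,0,0,-0.02,0],[0.06,0,0,-0.03,0],[0.06,0,0,-0.035,0],[0.06,0,0,-0.035,0],[0.06,0,0,-0.01,0],[0.06,0,0,0,0]]]'|egrep 'eef|contact'; python3 -m handwheel '[[[0.06,-0.01,-0.018,0,0],[0.06,-0.018,-0.034,0,0],[0.06,-0.018,-0.034,0,0],[0.06,-0.018,-0.034,0,0],[0.06,-0.018,-0.034,0,0],[0.06,-0.018,-0.034,0,0],[0.06,-0.015,-0.025,0.01,0],[0.06,-0.006,-0.008,0.02,0],[0.06,0,0,0.03,0],[0.06,0,0,0.02,0],[0.06,0,0,0,0],[0.06,0,0,0,0]]]'|egrep 'eef|contact';python3 - <<'E'
from h import *
stat(); go([.4567,.037,.047],4.2)
im=snap('top'); 
hsv=cv2.cvtColor(im,cv2.COLOR_BGR2HSV)
for n,lo,hi in(('blue',100,120),('green',50,80),('red',0,8)):
    for o in viewer.outline_of('top',{'blue':'blue_centre','green':'green_centre','red':'red_centre'}[n])[:2]: print(n,round(o['confidence'],2),np.round(np.array(o['extent'])*[640,400,640,400],1))
E
```

```text
eef_pos: [0.5959, -0.1745, 0.2191]
contact_force: [-0.1, -0.3, -0.3]
eef_pos: [0.4549, 0.0385, 0.1311]
contact_force: [0.1, -0.1, 0.2]
t 41.92 tcp [0.4549 0.0385 0.1311] phi 4.17 q [-0.14 -0.09  2.18  0.    1.06  1.36] F [ 0.1 -0.1  0.2] op 0.702 ff 0.0
go [0.4567 0.037  0.047 ] shift [0.0022 0.0017 0.0841] rows>= 2.0 spin -0.03 phi 4.17
green 0.7 [306.5 263.1  29.3  28.7]
red 0.94 [363.7 194.2  33.1  31.3]
```

```bash
python3 -c "
from h import *
print(atz('top',(380.2,209.8),.075),atz('top',(321.2,277.4),.045))"
python3 -m handwheel '[[[0.06,0.002,0.002,0.015,0],[0.06,0,0,0.02,0],[0.06,0,0,0.02,0],[0.06,0,0,0.015,0],[0.06,0,0,0.01,0],[0.06,0,0,0.004,0],[0.06,0,0,0,0]]]'|egrep 'eef|contact'
```

```text
[ 0.58584132 -0.17396377  0.075     ] [ 0.4542345  -0.05240924  0.045     ]
eef_pos: [0.459, 0.0362, 0.0493]
contact_force: [0.2, -0.6, 0.2]
```

```bash
python3 -m handwheel '[[[0.06,-0.002,0,0.002,0],[0.06,0,0,0,0],[0.03,0,0,0,0],[0.03,0,0,0,0],[0.03,0,0,0,0],[0.03,0,0,0,0],[0.03,0,0,0,0],[0.03,0,0,0,0]]]' 30|egrep 'eef|contact|open|finger'; python3 -m handwheel '[[[0.03,0,0,-0.008,0],[0.03,0,0,-0.015,0],[0.03,0,0,-0.025,0],[0.03,0,0,-0.035,0],[0.03,0,0,-0.035,0],[0.03,0,0,-0.035,0],[0.03,0,0,-0.025,0],[0.03,0,0,-0.01,0],[0.03,0,0,0,0],[0.03,0,0,0,0]]]'|egrep 'eef|contact|open|finger'; python3 -c "
from h import *
go([.593,-.173,.235],4.2)"
```

```text
eef_pos: [0.4579, 0.0362, 0.0489]
contact_force: [-2.0, 1.4, 5.7]
opening: 0.569
finger_force: 30.6
eef_pos: [0.4565, 0.0362, 0.2346]
contact_force: [-0.0, -0.3, -0.8]
opening: 0.568
finger_force: 31.0
go [ 0.593 -0.173  0.235] shift [ 0.1209  0.2185 -0.0005] rows>= 6.0 spin -0.03 phi 4.17
```

```bash
python3 -m handwheel '[[[0.03,0.01,0.018,0,0],[0.03,0.018,0.033,0,0],[0.03,0.018,0.033,0,0],[0.03,0.018,0.033,0,0],[0.03,0.018,0.033,0,0],[0.03,0.018,0.033,0.01,0],[0.03,0.014,0.024,0.01,0],[0.03,0.006,0.01,0,0],[0.03,0.002,0.002,0,0],[0.03,0,0,0,0],[0.03,0,0,0,0]]]'|egrep 'eef|contact'; python3 - <<'E'
from h import *
stat(); go([.5945,-.1735,.14],4.2)
acc={}
for i in range(3):
    snap('scene')
    for n in('blue_centre','red_centre'):
        p=pts('scene',n)
        if p and p[0][0]>.4: acc.setdefault(n,[]).append(p[0][1])
for n,v in acc.items(): print(n,np.median(v,0).round(1))
s=get_state()['eef_pos']; print('pred blue',proj('scene',s+[-.003,0,-.004]),'red',proj('scene',[.592,-.1735,.074]))
E
```

```text
eef_pos: [0.5939, -0.1721, 0.2147]
contact_force: [0.3, 0.1, -0.4]
t 45.12 tcp [ 0.5939 -0.1721  0.2147] phi 4.22 q [-0.45  0.18  1.74  0.    1.23  1.05] F [ 0.3  0.1 -0.4] op 0.569 ff 31.0
go [ 0.5945 -0.1735  0.14  ] shift [0.0006 0.0016 0.0747] rows>= 1.8 spin 0.02 phi 4.22
blue_centre [351.3 116.8]
red_centre [352.6 182.3]
pred blue [352.61973501 116.53500245] red [351.56955533 179.21885435]
```

```bash
python3 -m handwheel '[[[0.03,-0.002,0.001,0.015,0],[0.03,0,0,0.02,0],[0.03,0,0,0.02,0],[0.03,0,0,0.013,0],[0.03,0,0,0,0],[0.03,0,0,0.006,0],[0.03,0,0,0.006,0],[0.03,0,0,0.006,0],[0.03,0,0,0,0]]]'|egrep 'eef|contact';  for i in 1 2 3; do python3 -m handwheel '[[[0.03,0,0,0.002,0],[0.03,0,0,0.002,0],[0.03,0,0,0,0]]]'|egrep 'eef|contact';done
```

```text
eef_pos: [0.5923, -0.1744, 0.1287]
contact_force: [-0.6, 0.1, -0.4]
eef_pos: [0.5927, -0.1746, 0.1254]
contact_force: [0.0, -1.1, -0.9]
eef_pos: [0.5924, -0.1745, 0.1211]
contact_force: [-0.4, 0.3, -1.8]
eef_pos: [0.5924, -0.1744, 0.1169]
contact_force: [-0.2, 0.6, -0.7]
```

```bash
for i in 1 2 3; do python3 -m handwheel '[[[0.03,0,0,0.0015,0],[0.03,0,0,0.0012,0],[0.03,0,0,0,0]]]'|egrep 'eef|contact';done
```

```text
eef_pos: [0.5926, -0.1745, 0.1144]
contact_force: [-0.1, 0.3, -1.2]
eef_pos: [0.5926, -0.1745, 0.1118]
contact_force: [-0.3, -0.7, -1.1]
eef_pos: [0.5929, -0.1746, 0.1097]
contact_force: [-0.2, 0.2, 1.0]
```

```bash
python3 -m handwheel '[[[0.03,0,0,-0.001,0],[0.06,0,0,0,0],[0.06,0,0,0,0],[0.06,0,0,0,0],[0.06,0,0,-0.008,0],[0.06,0,0,-0.02,0],[0.06,0,0,-0.03,0],[0.06,0,0,-0.035,0],[0.06,0,0,-0.025,0],[0.06,0,0,0,0],[0.06,0,0,0,0]]]'|egrep 'eef|contact'; python3 - <<'E'
from h import *
stat(); im=snap('scene','scene_g.png')
hsv=cv2.cvtColor(im,cv2.COLOR_BGR2HSV); m=cv2.inRange(hsv,(50,180,40),(80,255,255)); m[:200]=0; m[:,:350]=0
n,l,st,ce=cv2.connectedComponentsWithStats(m); print(st[st[:,4]>100],ce[st[:,4]>100])
a=np.linspace(0,2*np.pi,100)
for c in([.458,-.046],[.4542,-.0524]):
    P=np.array([proj('scene',[c[0]+r*np.cos(t),c[1]+r*np.sin(t),z]) for r,z in((.032,0),(.032,.03),(.032,.034),(.0215,.09)) for t in a]); print(c,P.min(0),P.max(0))
t=snap('top','top_g.png'); hsv=cv2.cvtColor(t,cv2.COLOR_BGR2HSV); m=cv2.inRange(hsv,(50,150,30),(85,255,255)); n,l,st,ce=cv2.connectedComponentsWithStats(m); print(st[st[:,4]>100])
go([.4597,-.046,.14],4.2)
E
```

```text
eef_pos: [0.5938, -0.1751, 0.2317]
contact_force: [0.4, -0.9, -0.2]
t 48.73 tcp [ 0.5938 -0.1751  0.2317] phi 4.17 q [-0.45  0.16  1.72 -0.    1.25  1.05] F [ 0.4 -0.9 -0.2] op 0.699 ff 0.0
[[     0      0    640    400 254385]
 [   366    212     35     58   1615]] [[319.09285139 199.22853549]
 [383.63157895 242.25944272]]
[0.458, -0.046] [364.95064788 209.59590904] [401.15498045 268.36480605]
[0.4542, -0.0524] [368.33764681 208.56951611] [404.50580333 267.1106613 ]
[[     0      0    640    400 256000]]
go [ 0.4597 -0.046   0.14  ] shift [-0.1225 -0.1375  0.0877] rows>= 4.9 spin -0.03 phi 4.17
```

Green is still where red was. Fetch it.

```bash
python3 -m handwheel '[[[0.06,-0.01,-0.012,0,0],[0.06,-0.025,-0.027,0,0],[0.06,-0.025,-0.027,0,0],[0.06,-0.025,-0.027,0,0],[0.06,-0.025,-0.028,0.01,0],[0.06,-0.012,-0.016,0.025,0],[0.06,0,0,0.03,0],[0.06,0,0,0.025,0],[0.06,0,0,0.02,0],[0.06,0,0,0,0],[0.06,0,0,0,0]]]' | egrep 'eef|contact|open'; python3 - <<'E'
from h import *
stat(); go([.459,-.046,.047],4.2)
E
```

```text
eef_pos: [0.4591, -0.0461, 0.1161]
contact_force: [0.7, 0.1, 0.3]
opening: 0.699
t 49.75 tcp [ 0.4591 -0.0461  0.1161] phi 4.17 q [-0.32 -0.06  2.18 -0.    1.03  1.18] F [0.7 0.1 0.3] op 0.699 ff 0.0
go [ 0.459 -0.046  0.047] shift [0.0003 0.     0.0691] rows>= 1.7 spin -0.03 phi 4.17
```

```bash
python3 -m handwheel '[[[0.06,-0.002,0,0.015,0],[0.06,0,0,0.02,0],[0.06,0,0,0.016,0],[0.06,0,0,0.012,0],[0.06,0,0,0.006,0],[0.06,0,0,0,0],[0.03,0,0,0,0],[0.03,0,0,0,0],[0.03,0,0,0,0],[0.03,0,0,0,0],[0.03,0,0,0,0],[0.03,0,0,0,0]]]' 30|egrep 'eef|contact|open|finger'; python3 -m handwheel '[[[0.03,0,0,-0.008,0],[0.03,0,0,-0.015,0],[0.03,0,0,-0.025,0],[0.03,0,0,-0.035,0],[0.03,0,0,-0.035,0],[0.03,0,0,-0.035,0],[0.03,0,0,-0.035,0],[0.03,0,0,-0.015,0],[0.03,0,0,0,0],[0.03,0,0,0,0]]]'|egrep 'eef|contact|open|finger'; python3 -c "
from h import *
go([.5935,-.1745,.25],4.2)"
```

```text
eef_pos: [0.4602, -0.0473, 0.0506]
contact_force: [-0.5, 0.2, 6.2]
opening: 0.556
finger_force: 31.3
eef_pos: [0.4588, -0.0469, 0.2524]
contact_force: [-0.2, 0.3, -1.4]
opening: 0.563
finger_force: 31.0
go [ 0.5935 -0.1745  0.25  ] shift [0.1251 0.1371 0.0026] rows>= 4.5 spin -0.03 phi 4.17
```

```bash
python3 -m handwheel '[[[0.03,0.01,0.012,0,0],[0.03,0.025,0.027,0,0],[0.03,0.025,0.027,0,0],[0.03,0.025,0.027,0,0],[0.03,0.025,0.027,0,0],[0.03,0.012,0.013,0,0],[0.03,0.003,0.004,0,0],[0.03,0,0,0,0],[0.03,0,0,0,0]]]'|egrep 'eef|contact'; python3 - <<'E'
from h import *
stat(); go([.5935,-.1745,.17],4.2)
E
```

```text
eef_pos: [0.5922, -0.1736, 0.2498]
contact_force: [0.5, 0.5, 0.2]
t 52.33 tcp [ 0.5922 -0.1736  0.2498] phi 4.17 q [-0.45  0.15  1.7   0.    1.29  1.05] F [0.5 0.5 0.2] op 0.554 ff 31.0
go [ 0.5935 -0.1745  0.17  ] shift [0.0016 0.0012 0.0798] rows>= 1.9 spin -0.03 phi 4.17
```

```bash
python3 -m handwheel '[[[0.03,0,0.001,0.015,0],[0.03,0,0,0.02,0],[0.03,0,0,0.018,0],[0.03,0,0,0.012,0],[0.03,0,0,0.008,0],[0.03,0,0,0.006,0],[0.03,0,0,0.006,0],[0.03,0,0,0,0]]]'|egrep 'eef|contact';  for i in 1 2 3; do python3 -m handwheel '[[[0.03,0,0,0.002,0],[0.03,0,0,0.002,0],[0.03,0,0,0,0]]]'|egrep 'eef|contact';done
```

```text
eef_pos: [0.5933, -0.1751, 0.1666]
contact_force: [-0.3, 0.5, -0.5]
eef_pos: [0.5939, -0.1756, 0.1637]
contact_force: [-0.0, -0.3, -0.4]
eef_pos: [0.5935, -0.1754, 0.159]
contact_force: [-0.6, -1.2, -1.7]
eef_pos: [0.5934, -0.1753, 0.1547]
contact_force: [-0.8, 0.3, -1.6]
```

```bash
for i in 1 2 3 4; do python3 -m handwheel '[[[0.03,0,0,0.0015,0],[0.03,0,0,0.0012,0],[0.03,0,0,0,0]]]'|egrep 'eef|contact';done
```

```text
eef_pos: [0.5936, -0.1754, 0.1523]
contact_force: [-0.0, 0.3, -0.7]
eef_pos: [0.5936, -0.1754, 0.1496]
contact_force: [-0.8, 0.7, -1.0]
eef_pos: [0.5935, -0.1754, 0.1469]
contact_force: [-0.8, 0.6, -0.5]
eef_pos: [0.5939, -0.1754, 0.1452]
contact_force: [-0.8, 1.1, 2.3]
```

```bash
python3 -m handwheel '[[[0.03,0,0,-0.001,0],[0.06,0,0,0,0],[0.06,0,0,0,0],[0.06,0,0,0,0],[0.06,0,0,-0.008,0],[0.06,0,0,-0.02,0],[0.06,0,0,-0.03,0],[0.06,0,0,-0.035,0],[0.06,0,0,-0.025,0],[0.06,0,0,0,0]]]'|egrep 'eef|contact'; python3 -m handwheel '[[[0.06,-0.015,-0.015,0,0],[0.06,-0.027,-0.027,0,0],[0.06,-0.027,-0.027,0,0],[0.06,-0.027,-0.027,0,0],[0.06,-0.027,-0.027,0,0],[0.06,-0.01,-0.03,0,0],[0.06,0,-0.03,0,0],[0.06,0,0,0,0],[0.06,0,0,0,0]]]'|egrep 'eef|contact';python3 - <<'E'
from h import *
stat(); a=snap('scene','scene_f.png'); b=snap('top','top_f.png')
a=cv2.resize(a[110:270,290:450],(400,400),interpolation=cv2.INTER_CUBIC);b=cv2.resize(b[140:310,270:440],(400,400),interpolation=cv2.INTER_CUBIC)
cv2.imwrite('pics/c12.png',cv2.convertScaleAbs(np.hstack([a,b]),alpha=1.3))
E
```

```text
eef_pos: [0.5968, -0.1769, 0.2725]
contact_force: [1.2, 0.1, 1.5]
eef_pos: [0.4475, -0.0017, 0.2637]
contact_force: [0.0, 0.8, -0.4]
t 56.33 tcp [ 0.4475 -0.0017  0.2637] phi 4.34 q [-0.23 -0.26  2.07 -0.    1.33  1.26] F [ 0.   0.8 -0.4] op 0.703 ff 0.0
```

View pics/c12.png

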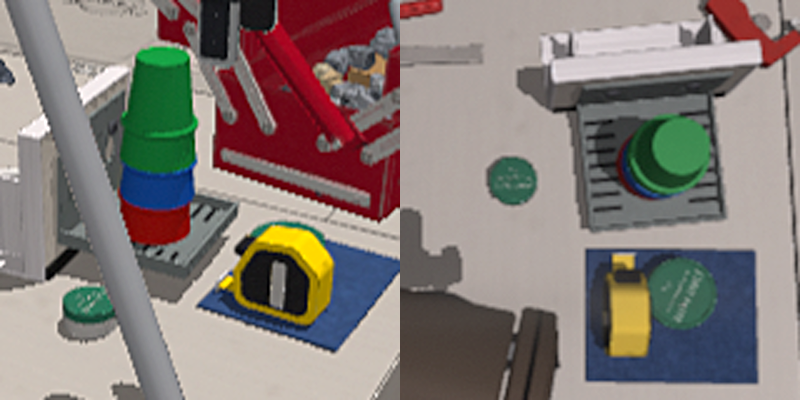

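The last picture shows red, blue and green nested on the post of the hung shelf (scene crop (120–195, 50–240)), and the tape and tin both on the mat (top crop (605–715, 255–355)). The file has not moved. Handing in.

```bash
python3 -c "
from plant import sign_off; print(sign_off())"
```

```text
the job is handed in; nothing more can be done
None
```

The job is handed in, no verdict shown: tape and tin are on the mat, the shelf is locked on both screws, and red, blue and green are nested over its post; a finger brushed the fixed panel once at about 8 N, with nothing else disturbed.

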